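# Scoop the washed freeze-dried potatoes into the pot, lid it and raise the handle

### The arm

A 6-joint arm with a two-finger parallel gripper is mounted at the origin on the work surface. World frame = base frame: x ahead of the robot, y to its left, z up, the work surface at z = 0. Lengths are in m, angles in degrees, forces in N, time in s.
With the tool pointing down it reaches from about 0.3 to 0.75 m from the base axis. Payload 8.5 kg.
Tool frame: the origin (TCP) lies midway between the tips of the shut fingers; the grasp point (between the pads) lies 19 mm behind it; z points along the fingers, y is the direction in which the jaws open and shut (so a half turn about z gives the same grasp; the last joint's range is limited). The gripper opens to 85 mm and grips with 20 to 120 N. Pads are 22 mm wide; open, the fingers measure 114 mm over their backs; the gripper's body (76 mm by 85 mm) begins 54 mm behind the grasp point. The pads swing forward as they close: fully open they stand 13 mm farther back than shut.
Start: joints at [64.842, 21.807, 74.336, -0, 83.858, -12.336], TCP at [0.122, 0.536, 0.231] pointing down, gripper open.
Joint ranges: [-178.18, 178.18], [-50.72, 133.34], [12.68, 142.11], [-81.47, 261.47], [9.98, 163.14], [-165.26, 165.26]. Speed limits (degrees/s): [136.94, 136.94, 180, 180, 180, 180].

### API

Orientations are given as a 3x3 rotation matrix whose columns are the frame's x, y, z axes.
In Python, from rig import env gives the robot as it stands.
- The arm moves only by the shell command python3 -m inch 'ROWS' [FORCE]. ROWS is text: rows parted by semicolons, each of 5 numbers parted by spaces: the finger opening in mm, from 0 to 85.4, then the shift along the tool's x, y, z in mm, then the turn about the tool's z in degrees. In form: jaw dx dy dz turn; .... A call has 1 to 10 rows; each row is the pose to reach, as a shift and turn from the pose commanded when the call began, along the tool's axes at that moment; what a row does not reach only later rows make up. A row lasts 1/8 s, in which the tool goes at most 62.5 mm and 10.7 degrees, less where a joint would pass 70% of its speed; a pose out of reach is approached as far as the arm can. A call with a gripper value outside its range is refused whole. The fingers move at their own pace and stop on an object; FORCE is the grip in N (left out, the last holds). Time passes only in rows, so rows that repeat a pose let the fingers close. It gives the time, the measured TCP pose, the force and the opening at its end, in the units of the state.
- env.observe(): the state, without advancing time (a new reading comes with each control period).
- env.get_image(name): name is "scene" or "top"; returns a dict with "color" (420x560x3 uint8, blue, green, red), "range_z" (420x560 float32, m along the optical axis (not along the pixel's ray), 0 where there is no reading), "fov_y" (degrees; the focal length in pixels is half the picture's height over the tangent of half this angle, whatever the lens; pixels are square), "cx", "cy" (the principal point, pixels), "R" (3x3) and "t" (3): a world point X has camera coordinates R X + t. Camera axes: x right, y down, z forward; pixel columns grow to the right and rows downward; lengths in m; the calibration is good to about 2 mm. A picture is of the moment at which its call begins.
- env.close_job(): hands the job in, once; it reports no verdict.
The state is a dict: "time_s": time; "q": joint angles; "qvel": joint speeds; "joint_efforts": joint torques, N m; "position": TCP position; "tool_rot": TCP orientation; "ft_force": force on the tool from outside, world axes, zero at the start; "wrist_torque": the same for the moment, N m; "grip_width": finger opening in m.
Only numpy, scipy, OpenCV 4.12 (cv2) and the standard library are available. Lean on these libraries where they do the work, as an engineer would, in place of code of your own. Each camera call takes 0.05 s, during which the arm holds its last target.

### The job

First fold the pot's swing handle all the way down to either side, clear of its mouth. Then use the red scoop, never the fingers, to move every white freeze-dried potato from the blue tray into the aluminium pot, lower the lid over the pot's two pins until it lies flush on the rim, and swing the handle back up to stand upright. Finish with the scoop lying flat, bottom down, on its green mat, and leave the cup, saucer, steam weight and spoon where they are.

Things in the scene. Friction and masses are not known exactly. Their poses are not given: they have to be found in the camera images.
- scoop: loose red plastic scoop, 0.16 kg, open at the front and top. Origin at the underside of the pan, mid-width; local x points out of the open nose, z up. Pan: 2.5 mm floor from x = -52 to +30 mm, 102 mm wide outside; side walls 42 mm high (20 mm ahead of x = 0, none ahead of +24); back wall at x = -50, 42 mm high. Starts flat on the green mat; an upset may knock it 2 to 4 cm
- scoop_grip (a point): middle of the scoop's black handle, at the scoop's local x = -91, z = 63 mm; axes as the scoop's. The handle is a bar 18 mm thick (local y), 32 mm deep, rising straight back at 45 degrees behind the back wall to its end at about x = -123, z = 95 mm; pinch it across the 18 mm from above
- mat: flat green mat, 190 x 135 mm, 1 mm, fixed; the scoop's place, its centre on the mat's centre. Origin at its centre
- tray: fixed blue tray. Origin under the centre of its floor; local x points from the open end to the closed end. Floor 3 mm thick, x = -105 to +105 mm; open end at x = -105 with a ramp down to the board at x = -135; side walls 60 mm high, inner faces at y = +-57 mm; end wall 80 mm high leaning outward 20 degrees, inner face at x = 103 mm at the floor, 131 at the top
- tunta0: hard wet slick chunk of white freeze-dried potato: flat-bottomed bevelled round lump, 44 mm across, 32 mm high, 40 g, friction about 0.3. Origin at the centre of its flat underside. On the tray floor at the start; 5 to 7 of the 8 are present (an absent one reads None). Not to be touched with the fingers
- tunta1: hard wet slick chunk of white freeze-dried potato: flat-bottomed bevelled round lump, 44 mm across, 32 mm high, 40 g, friction about 0.3. Origin at the centre of its flat underside. On the tray floor at the start; 5 to 7 of the 8 are present (an absent one reads None). Not to be touched with the fingers
- tunta2: hard wet slick chunk of white freeze-dried potato: flat-bottomed bevelled round lump, 44 mm across, 32 mm high, 40 g, friction about 0.3. Origin at the centre of its flat underside. On the tray floor at the start; 5 to 7 of the 8 are present (an absent one reads None). Not to be touched with the fingers
- tunta3: hard wet slick chunk of white freeze-dried potato: flat-bottomed bevelled round lump, 44 mm across, 32 mm high, 40 g, friction about 0.3. Origin at the centre of its flat underside. On the tray floor at the start; 5 to 7 of the 8 are present (an absent one reads None). Not to be touched with the fingers
- tunta4: hard wet slick chunk of white freeze-dried potato: flat-bottomed bevelled round lump, 44 mm across, 32 mm high, 40 g, friction about 0.3. Origin at the centre of its flat underside. On the tray floor at the start; 5 to 7 of the 8 are present (an absent one reads None). Not to be touched with the fingers
- tunta5: hard wet slick chunk of white freeze-dried potato: flat-bottomed bevelled round lump, 44 mm across, 32 mm high, 40 g, friction about 0.3. Origin at the centre of its flat underside. On the tray floor at the start; 5 to 7 of the 8 are present (an absent one reads None). Not to be touched with the fingers
- tunta6: hard wet slick chunk of white freeze-dried potato: flat-bottomed bevelled round lump, 44 mm across, 32 mm high, 40 g, friction about 0.3. Origin at the centre of its flat underside. On the tray floor at the start; 5 to 7 of the 8 are present (an absent one reads None). Not to be touched with the fingers
- tunta7: hard wet slick chunk of white freeze-dried potato: flat-bottomed bevelled round lump, 44 mm across, 32 mm high, 40 g, friction about 0.3. Origin at the centre of its flat underside. On the tray floor at the start; 5 to 7 of the 8 are present (an absent one reads None). Not to be touched with the fingers
- pot: fixed round aluminium pot, outside radius 85 mm, wall 4 mm, rim 80 mm high, inner floor 5 mm high. Two ears at local y = +-100 mm, tops level with the rim, each with an upright brass pin 10 mm in diameter, 22 mm tall, its upper 8 mm tapered. Origin under its centre
- pot_rim (a point): centre of the pot's mouth, at rim height (80 mm above the board); axes as the pot's
- lid: loose lid, 0.3 kg: aluminium disc 164 mm across, 5 mm thick, with a 34 x 226 x 6 mm crossbar along local y with a 14 mm hole at y = +-100 mm. Black grip on top: 18 mm (local x) by 64 mm (local y), from 6 to 40 mm high. Origin at the centre of its flat underside; half a turn makes no difference. Starts flat on the board; an upset may knock it 2 to 4 cm
- bail (a joint): angle in rad of the pot's swing handle: 0 = folded out level towards the pot's local -x, pi/2 = standing upright, 3.1 = folded down level to +x; starts between 0.95 and 2.1; hinge along the pot's local y, through x = 0, 64 mm above the board. Friction (about 0.16 N m) keeps it where it is left
- bail_grip (a point): middle of the swing handle's black grip, 125 mm from the hinge line; the grip is a round bar 18 mm in diameter, 100 mm long, parallel to the pot's y; pinch it from above, it turns between the fingers
- cup: yellow plastic cup, 72 mm across, 90 mm high, bystander
- saucer: blue ceramic saucer, 120 mm across, bystander
- steam_weight: dark steel steam weight, 40 mm across, 44 mm high, bystander
- spoon: metal spoon with a wooden handle, bystander

How it is judged (in metres and radians):
On the way, in this order (a step that is already met when the one before it is completed fails the run):
1. the pot's handle is folded down to one side ((value of joint bail below 0.35 rad or value of joint bail above 2.79 rad)), for 0.3 s.
2. every potato present is in the pot (horizontal distance between each of tunta0, tunta1, tunta2, tunta3, tunta4, tunta5, tunta6, tunta7 and pot_rim below 0.084 m and z of tunta0 in the frame of pot_rim between -0.09 and -0.004 m and z of tunta1 in the frame of pot_rim between -0.09 and -0.004 m and z of tunta2 in the frame of pot_rim between -0.09 and -0.004 m and z of tunta3 in the frame of pot_rim between -0.09 and -0.004 m and z of tunta4 in the frame of pot_rim between -0.09 and -0.004 m and z of tunta5 in the frame of pot_rim between -0.09 and -0.004 m and z of tunta6 in the frame of pot_rim between -0.09 and -0.004 m and z of tunta7 in the frame of pot_rim between -0.09 and -0.004 m), for 0.3 s.
3. the lid lies flush on the pot's rim over both pins (horizontal distance between lid and pot_rim below 0.006 m and z of lid in the frame of pot_rim between -0.003 and 0.003 m and angle between the y axis of lid and the y axis of pot, either way round below 0.06 rad and angle between lid's own z axis and vertical below 0.03 rad), for 0.3 s.
4. the pot's handle stands upright (value of joint bail between 1.4 and 1.74 rad), for 0.3 s.
At the end, for the whole second after the job is handed in: All potatoes lie in the pot below the rim; the lid is flush on it (3 mm, 0.03 rad; centred to 6 mm, crossbar along the pins to 0.06 rad); the handle rests within 0.17 rad of upright; the scoop lies bottom down, still, within 50 mm of the mat's centre (all of step 2 and all of step 3 and all of step 4 and velocity of joint bail between -0.05 and 0.05 rad/s and horizontal distance between scoop and mat below 0.05 m and angle between scoop's own z axis and vertical below 0.12 rad and height (world z) of scoop below 0.01 m and linear speed of each of scoop, lid below 0.02 m/s); the robot touches nothing.
It fails at once if a potato is touched with the fingers (contact force between the fingers and tunta0 above 0.3 N or contact force between the fingers and tunta1 above 0.3 N or contact force between the fingers and tunta2 above 0.3 N or contact force between the fingers and tunta3 above 0.3 N or contact force between the fingers and tunta4 above 0.3 N or contact force between the fingers and tunta5 above 0.3 N or contact force between the fingers and tunta6 above 0.3 N or contact force between the fingers and tunta7 above 0.3 N).
It fails at once if a bystander is moved more than 30 mm (distance of any of cup, saucer, steam_weight, spoon from where it was at the start of the episode above 0.03 m).
Of tunta0, tunta1, tunta2, tunta3, tunta4, tunta5, tunta6, tunta7 only 5 to 7 are there at a start; the rules pass over those that are not, and their reading is None.
At some moment in a run one of lid, scoop may be knocked a few centimetres aside while the robot is not near it.
It also fails if it takes over 210 s, if anything falls off the work surface, if the arm or the gripper's body presses on something with over 40 N, if the wrist force passes 120 N, or if a joint passes its speed limit or range.

## Working session

There is one attempt and no reset: what is moved stays moved. The work goes in short steps, Python scripts to look and compute and a shell command to move; the robot and the scene stay as the last step left them, time stands still between calls to the robot, and variables do not carry over. Pictures are saved under pics/ and viewed, and the job is handed in when it is done.

```bash
ls; mkdir -p pics
python3 - <<'E'
from rig import env
import cv2
s=env.observe()
for k,v in s.items(): print(k,v)
for n in("scene","top"):
    im=env.get_image(n); cv2.imwrite(f"pics/{n}0.png",im["color"]); print(n,im["fov_y"],im["cx"],im["cy"],im["R"],im["t"])
E
```

```text
pics
time_s 0.0
q [ 6.48416881e+01  2.18413995e+01  7.43870178e+01 -1.24304470e-03
  8.38568065e+01 -1.23364902e+01]
qvel [ 0.03950985  0.04116282 -0.04402344  0.08614989  0.04017565 -0.056812  ]
joint_efforts [-5.58244192e-04 -4.48458767e+01 -2.31281537e+01 -1.25761576e-04
  4.66092446e-03 -4.80631138e-05]
position [0.12193861 0.53600184 0.23069461]
tool_rot [[-9.75065332e-01  2.21917152e-01 -6.12815364e-04]
 [ 2.21917799e-01  9.75064435e-01 -1.35550228e-03]
 [ 2.96725261e-04 -1.45769792e-03 -9.99998894e-01]]
ft_force [-0.14263031 -0.20388076  0.20798152]
wrist_torque [-0.01178301 -0.00293142 -0.02301647]
grip_width 0.08547499575774112
scene 47.883549917028176 278.93712277268435 210.92064985691883 [[ 0.77455227  0.6324049   0.01152467]
 [ 0.46789976 -0.56062037 -0.68320905]
 [-0.42560379  0.53457352 -0.73013189]] [-0.42042047 -0.20387388  1.72213586]
top 54.59266215878975 282.20031580229664 210.69230825290907 [[ 2.98504150e-02 -9.99554142e-01 -6.85914789e-04]
 [-9.95245687e-01 -2.96580872e-02 -9.27707984e-02]
 [ 9.27090928e-02  3.45190057e-03 -9.95687254e-01]] [-0.04007265  0.56779881  1.11631746]
```

View pics/scene0.png

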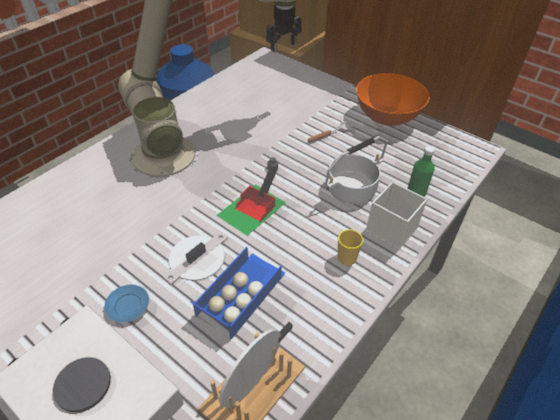

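View pics/top0.png

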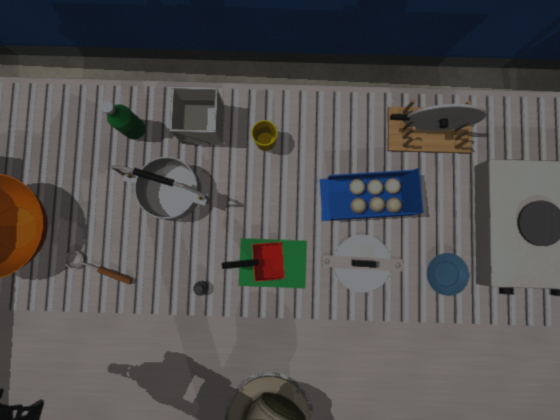

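The views show six potatoes in the tray at about (375,195) in the top picture. The pot is at (168,190) with its bail across the mouth. The scoop is at (268,262) with its nose to the right, and the lid is at (362,262). Next I'll measure positions.

```bash
cat > h.py <<'E'
from rig import env
import numpy as np, cv2
def cam(n): return env.get_image(n)
def K(im):
    f=im["color"].shape[0]/2/np.tan(np.radians(im["fov_y"])/2); return f
def plane(im,u,v,z):
    f=K(im);R=np.array(im["R"]);t=np.array(im["t"])
    d=R.T@np.array([(u-im["cx"])/f,(v-im["cy"])/f,1.0]); c=-R.T@t
    return c+d*(z-c[2])/d[2]
def cloud(im):
    f=K(im);R=np.array(im["R"]);t=np.array(im["t"]);Z=im["range_z"]
    v,u=np.mgrid[:Z.shape[0],:Z.shape[1]]
    P=np.stack([(u-im["cx"])/f*Z,(v-im["cy"])/f*Z,Z],-1)
    W=(P-t)@R; W[Z==0]=np.nan
    return W
def proj(im,X):
    f=K(im);p=np.array(im["R"])@np.array(X)+im["t"];return p[0]/p[2]*f+im["cx"],p[1]/p[2]*f+im["cy"]
def crop(im,x0,y0,x1,y1,s,fn):
    cv2.imwrite("pics/"+fn,cv2.resize(im["color"][y0:y1,x0:x1],None,fx=s,fy=s,interpolation=cv2.INTER_CUBIC))
def hsv(im): return cv2.cvtColor(im["color"],cv2.COLOR_BGR2HSV)
def st():
    s=env.observe(); print("t",round(s["time_s"],2),"pos",np.round(np.array(s["position"])*1000,1),"yx",np.round(np.degrees(np.arctan2(s["tool_rot"][1][0],s["tool_rot"][0][0])),2),"yy",np.round(np.degrees(np.arctan2(s["tool_rot"][1][1],s["tool_rot"][0][1])),2),"F",np.round(s["ft_force"],1),"w",round(s["grip_width"]*1000,1),"q",np.round(s["q"],0));return s
def blob(W,m,name,zmin=None,zmax=None):
    P=W[m]; P=P[~np.isnan(P[:,0])]
    if zmin is not None:P=P[(P[:,2]>zmin)&(P[:,2]<zmax)]
    if len(P)<8: print(name,"few");return
    r=cv2.minAreaRect((P[:,:2]*1000).astype(np.float32)); print(name,"n",len(P),"rect",np.round(r[0],1),np.round(r[1],1),round(r[2],1),"z",np.round(np.percentile(P[:,2],[5,50,95])*1000,1)); return P
E
python3 - <<'E'
from h import *
im=cam("top");W=cloud(im);H=hsv(im);h,s,v=cv2.split(H)
g=(abs(h.astype(int)-62)<14)&(s>120)&(v>60); g[:220]=0
blob(W,g,"mat",-.01,.006)
r=((h<6)|(h>174))&(s>150)
r[:,:100]=0
blob(W,r,"red")
b=(abs(h.astype(int)-113)<9)&(s>150); b[:150]=0;b[240:]=0;
blob(W,b,"tray",-.01,.2); blob(W,b,"trayfloor",-.01,.012)
w=np.zeros_like(g); w[170:220,345:410]=((s<110)&(v>120))[170:220,345:410]
n,l,stt,c=cv2.connectedComponentsWithStats(w.astype(np.uint8))
for i in range(1,n):
    if stt[i,4]>40: P=W[l==i]; print("pot",c[i],stt[i,4],np.round(np.nanmean(P,0)*1000))
dz=W[...,2]
m=(dz>.07)&(dz<.095); m[:,:120]=0; m[:,:]&=True
m[:145]=0;m[235:]=0;m[:,230:]=0
blob(W,m,"rim")
# tops
for nm,(x0,y0,x1,y1) in dict(scoophandle=(215,250,262,275),lidgrip=(345,255,385,272),bail=(110,160,215,215)).items():
    mm=np.zeros_like(g); mm[y0:y1,x0:x1]=(v<60)[y0:y1,x0:x1]
    blob(W,mm,nm+" black",.005,.3)
crop(im,100,130,260,250,5,"pot1.png"); crop(im,220,150,420,300,4,"mid1.png")
E
```

```text
mat n 1730 rect [422.1   0.8] [186.3 132.6] 90.0 z [-3.1  0.7  3.9]
red n 1000 rect [427.3  12.1] [98.7 79. ] 5.8 z [-1.6  2.4 30.6]
tray n 3022 rect [ 618.3 -263.1] [120.3 262.2] 5.4 z [-0.4  5.3 68.8]
trayfloor n 1840 rect [ 618.2 -251.1] [116.5 237.7] 5.2 z [-1.1  3.1  7.4]
pot [392.38666667 185.06666667] 75 [ 649. -330.   34.]
pot [356.52631579 186.17105263] 76 [ 643. -230.   34.]
pot [374.69736842 186.22368421] 76 [ 645. -280.   34.]
rim n 586 rect [617.8 291.7] [197.1 168.2] 35.8 z [72.5 78.8 83.4]
scoophandle black n 244 rect [418.   84.7] [22.1 92.1] 6.2 z [ 36.9  77.1 103.2]
lidgrip black n 153 rect [ 429.2 -254.1] [65.  17.4] 86.7 z [29.2 39.6 43.7]
bail black n 1083 rect [619.6 290.7] [187.7 171.2] 33.1 z [ 11.   57.3 197.3]
```

View pics/pot1.png

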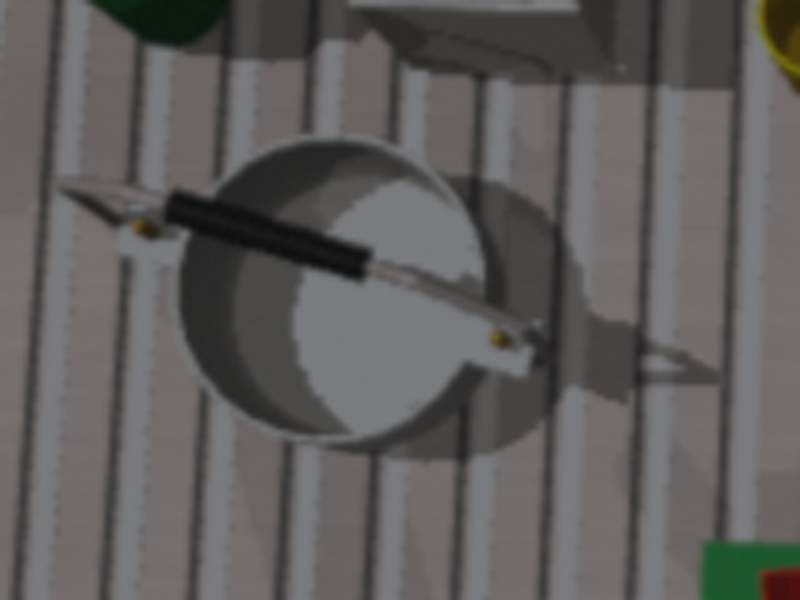

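View pics/mid1.png

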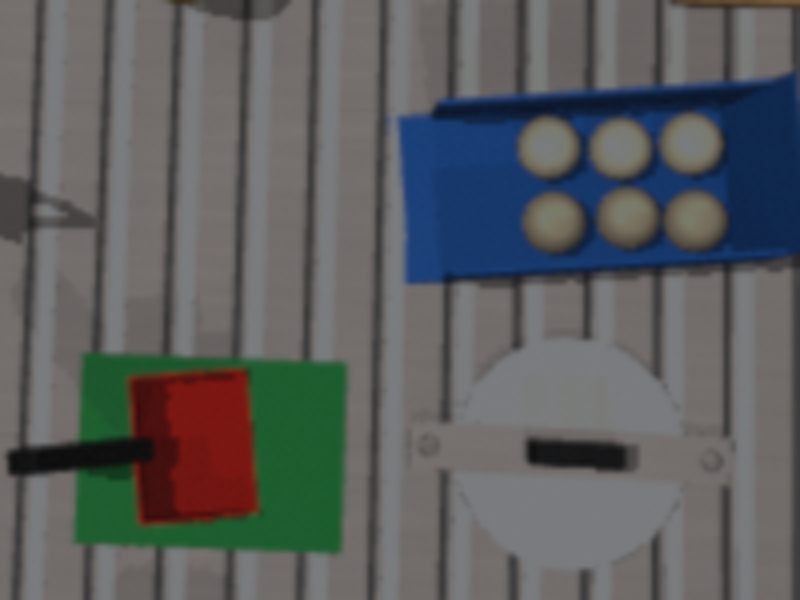

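Pot crop: the pins are at about (129,176) and (200,198) in full-frame pixels, and the black bail grip runs from (135,171) to (173,183). The scoop's nose points right, and the tray's open end is on the left.

Run:
```python
from h import *
im=cam("top");W=cloud(im);H=hsv(im);h,s,v=cv2.split(H)
a=plane(im,129,175.6,.102);b=plane(im,200,197.6,.102);print("pins",a,b,(a+b)/2,np.linalg.norm(a-b),np.degrees(np.arctan2(*(a-b)[[1,0]])))
# brass pins by colour
br=(abs(h.astype(int)-20)<9)&(s>110);br[:160]=0;br[210:]=0;br[:,:110]=0;br[:,215:]=0
n,l,stt,c=cv2.connectedComponentsWithStats(br.astype(np.uint8))
for i in range(1,n):
    print("brass",c[i],stt[i,4],np.round(np.nanmedian(W[l==i],0)*1000),plane(im,*c[i],.097)*1000)
# rim circle
z=W[...,2]
best=None
m=(z>.074)&(z<.086); m[:150]=0;m[230:]=0;m[:,:125]=0;m[:,210:]=0
P=W[m][:,:2]
from scipy.optimize import least_squares
f=lambda p:np.hypot(P[:,0]-p[0],P[:,1]-p[1])-.083
r=least_squares(f,[.6,.27],loss="soft_l1",f_scale=.003);print("pot",r.x,len(P))
m=(v<60)&(z>.15);m[:150]=0;m[230:]=0;m[:,:100]=0;m[:,215:]=0
blob(W,m,"bailgrip",.15,.3)
P=W[m];print(np.nanmean(P,0))
# bail with robust high black
for nme,zz in dict(lid=1).items():
    pass
# scoop: red top edges & handle axis
for nm,(x,y) in dict(cup=(264,135),weight=(201,288)).items(): print(nm,plane(im,x,y,.04))
```

```text
pins [0.64276018 0.3841815  0.102     ] [0.58982411 0.1937125  0.102     ] [0.61629215 0.288947   0.102     ] 0.19768830549402133 74.4680666167277
brass [128.28571429 175.        ] 7 [644. 387.  99.] [645.16209072 388.11887588  97.        ]
brass [199.5 197.5] 4 [590. 196.  98.] [590.64862105 196.08541124  97.        ]
pot [0.61877853 0.292645  ] 496
bailgrip n 294 rect [619.4 261.4] [160.7  18. ] 74.6 z [190.2 195.4 198.7]
[0.62642803 0.29021371 0.19486483]
cup [0.78048909 0.03460171 0.04      ]
weight [0.34927386 0.1918109  0.04      ]
```

```bash
python3 -m inch '60 -60 -14 0 10; 60 -120 -28 0 20; 60 -180 -42 0 30; 60 -240 -56 0 40; 60 -300 -70 0 50; 60 -360 -84 0 60; 60 -420 -98 0 70; 60 -480 -112 0 80; 60 -535 -125 0 88; 60 -548 -128 0 93' 40; python3 -m inch '60 0 0 0 0; 60 0 0 0 0'
python3 - <<'E'
from h import *
s=st();print(np.round(s["tool_rot"],3))
for n in("scene","top"):
    im=cam(n); 
    if n=="scene": crop(im,250,60,450,210,4,"s2.png")
    else: crop(im,90,120,250,240,5,"t2.png")
E
```

```text
time_s: 1.45
position: [0.6305, 0.2873, 0.2297]
tool_rot: [[0.279, 0.96, -0.001], [0.96, -0.279, -0.001], [-0.001, -0.001, -1.0]]
ft_force: [-0.4, 0.4, 0.9]
grip_width: 0.06
time_s: 1.7
position: [0.6272, 0.2905, 0.2314]
tool_rot: [[0.27, 0.963, -0.0], [0.963, -0.27, 0.0], [-0.0, -0.0, -1.0]]
ft_force: [-0.4, -0.1, 0.3]
grip_width: 0.0601
t 1.7 pos [627.2 290.5 231.4] yx 74.33 yy -15.67 F [-0.4 -0.1  0.3] w 60.1 q [15. 37. 48.  0. 95. 31.]
[[ 0.27   0.963 -0.   ]
 [ 0.963 -0.27   0.   ]
 [-0.    -0.    -1.   ]]
```

View pics/s2.png

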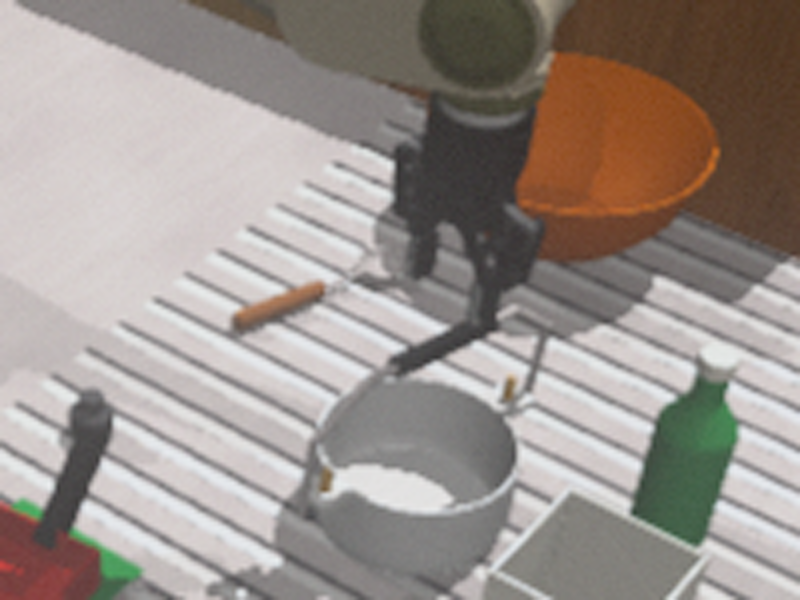

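The bail grip sits between the open fingers, so I'll descend and pinch.

```bash
python3 -m inch '60 0 0 30 0; 60 0 0 59 0; 60 0 0 59 0; 10 0 0 59 0; 10 0 0 59 0; 10 0 0 59 0; 10 0 0 59 0; 10 0 0 59 0; 10 0 0 59 0' 25
python3 - <<'E'
from h import *
s=st()
E
```

```text
time_s: 2.92
position: [0.6283, 0.2901, 0.1738]
tool_rot: [[0.272, 0.962, 0.002], [0.962, -0.272, 0.001], [0.001, 0.002, -1.0]]
ft_force: [-1.1, 0.6, 6.9]
grip_width: 0.0167
t 2.92 pos [628.3 290.1 173.8] yx 74.19 yy -15.81 F [-1.1  0.6  6.9] w 16.7 q [15. 39. 54.  0. 87. 31.]
```

```bash
python3 -m inch '10 0 -20 0.5 0; 10 0 -42 4 0; 10 0 -63 11 0; 10 0 -82 22 0; 10 0 -106 44 0; 10 0 -123 72 0; 10 0 -132 99 0; 10 0 -134 114 0; 10 0 -134 114 0; 35 0 -134 114 0'; python3 -m inch '35 0 0 0 0; 35 0 0 -50 0; 45 0 0 -110 0; 45 0 0 -110 0'
python3 - <<'E'
from h import *
s=st()
for n in("scene","top"):
    im=cam(n); 
    if n=="scene": crop(im,200,60,450,260,3,"s3.png")
    else: crop(im,90,120,290,270,4,"t3.png")
E
```

```text
time_s: 4.18
position: [0.4998, 0.3263, 0.0589]
tool_rot: [[0.273, 0.962, 0.001], [0.962, -0.273, 0.0], [0.0, 0.001, -1.0]]
ft_force: [-0.1, -0.3, -0.4]
grip_width: 0.0338
time_s: 4.68
position: [0.5012, 0.327, 0.1737]
tool_rot: [[0.273, 0.962, 0.01], [0.962, -0.273, 0.004], [0.006, 0.009, -1.0]]
ft_force: [-0.9, -0.5, -1.3]
grip_width: 0.0447
t 4.67 pos [501.2 327.  173.7] yx 74.17 yy -15.84 F [-0.9 -0.5 -1.3] w 44.7 q [22. 29. 72. -0. 78. 38.]
```

View pics/s3.png

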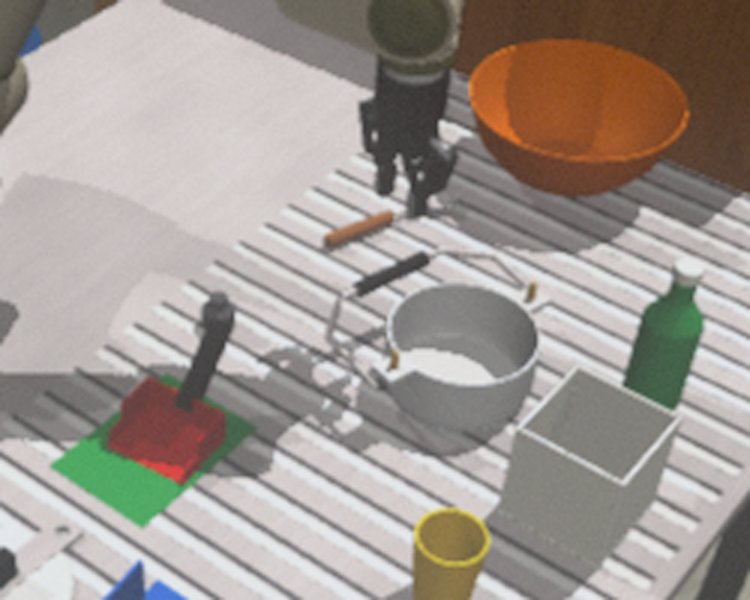

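View pics/t3.png

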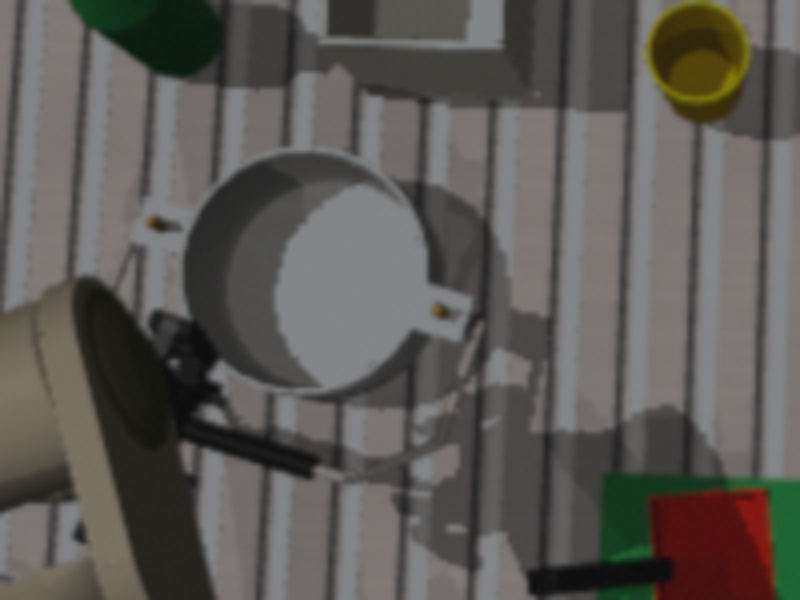

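The bail is folded toward the robot. Next is the scoop's handle, at about (419,92) mm and yaw −84°.

```bash
python3 -m inch '60 -62 -4 0 -6; 60 -124 -8 0 -12; 60 -186 -12 0 -18; 60 -248 -15 0 -21.6; 60 -248 -15 0 -21.6; 60 -248 -15 0 -21.6'
python3 - <<'E'
from h import *
s=st();print(np.round(s["tool_rot"],3))
im=cam("scene");crop(im,180,90,380,240,4,"s4.png")
im=cam("top");W=cloud(im);h,S,v=cv2.split(hsv(im))
r=((h<6)|(h>174))&(S>150);r[:,:100]=0;blob(W,r,"red")
E
```

```text
time_s: 5.52
position: [0.417, 0.0919, 0.1678]
tool_rot: [[-0.1, 0.995, -0.001], [0.995, 0.1, 0.0], [0.0, -0.001, -1.0]]
ft_force: [-0.3, -0.0, -0.5]
grip_width: 0.0601
t 5.53 pos [417.   91.9 167.8] yx 95.71 yy 5.71 F [-0.3 -0.  -0.5] w 60.1 q [-4. 13. 99.  0. 68. -9.]
[[-0.1    0.995 -0.001]
 [ 0.995  0.1    0.   ]
 [ 0.    -0.001 -1.   ]]
red n 978 rect [427.3  11.6] [98.9 77.7] 7.0 z [-1.5  2.3 29.6]
```

View pics/s4.png

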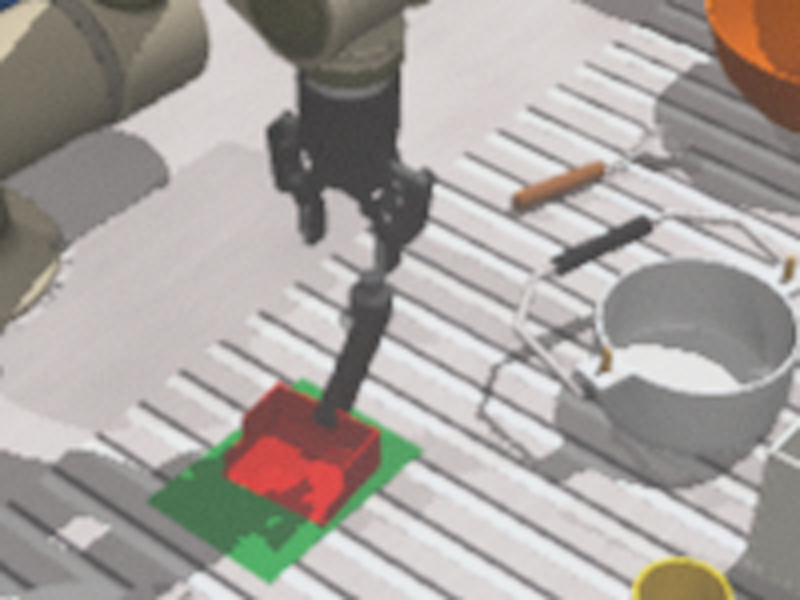

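```bash
python3 -m inch '60 0 1 60 0; 60 0 1 110 0; 60 0 1 123 0; 60 0 1 123 0; 5 0 1 123 0; 5 0 1 123 0; 5 0 1 123 0; 5 0 1 123 0; 5 0 1 123 0; 5 0 1 123 0' 120; python3 -m inch '5 0 0 0 0; 5 0 0 0 0;5 0 0 -40 0;5 0 0 -90 0; 5 0 0 -90 0; 5 0 0 -90 0';python3 - <<'E'
from h import *
s=st();print(np.round(s["tool_rot"],3), s["wrist_torque"])
im=cam("scene");crop(im,180,90,380,240,4,"s5.png")
im=cam("top");crop(im,180,200,340,320,5,"t5.png")
E
```

```text
time_s: 6.88
position: [0.4185, 0.092, 0.0462]
tool_rot: [[-0.101, 0.995, 0.002], [0.995, 0.101, -0.0], [-0.0, 0.002, -1.0]]
ft_force: [-1.0, 0.5, 6.3]
grip_width: 0.0171
time_s: 7.62
position: [0.4174, 0.092, 0.1348]
tool_rot: [[-0.101, 0.995, -0.001], [0.995, 0.101, 0.0], [0.0, -0.001, -1.0]]
ft_force: [0.7, 0.8, -0.4]
grip_width: 0.0166
t 7.62 pos [417.4  92.  134.8] yx 95.77 yy 5.77 F [ 0.7  0.8 -0.4] w 16.6 q [ -4.  16. 102.   0.  62.  -9.]
[[-0.101  0.995 -0.001]
 [ 0.995  0.101  0.   ]
 [ 0.    -0.001 -1.   ]] [ 0.07945711 -0.03227597  0.04508974]
```

View pics/s5.png

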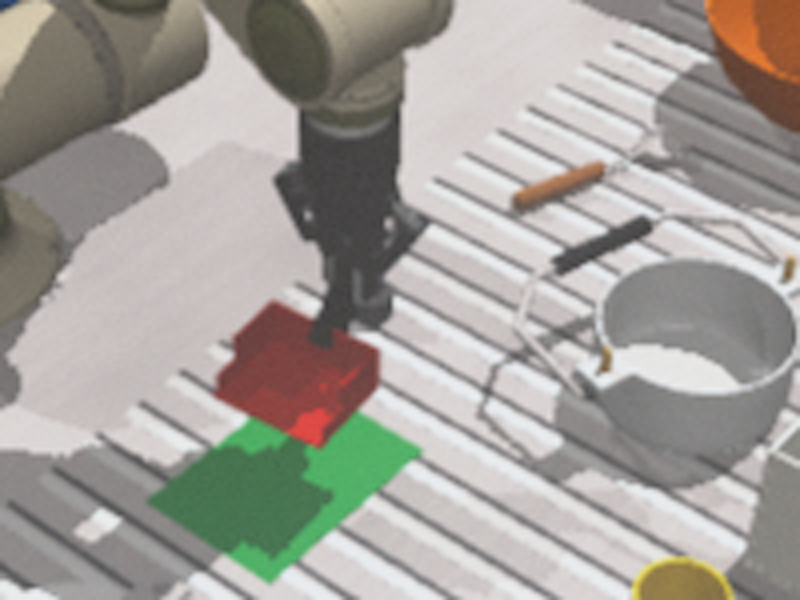

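View pics/t5.png

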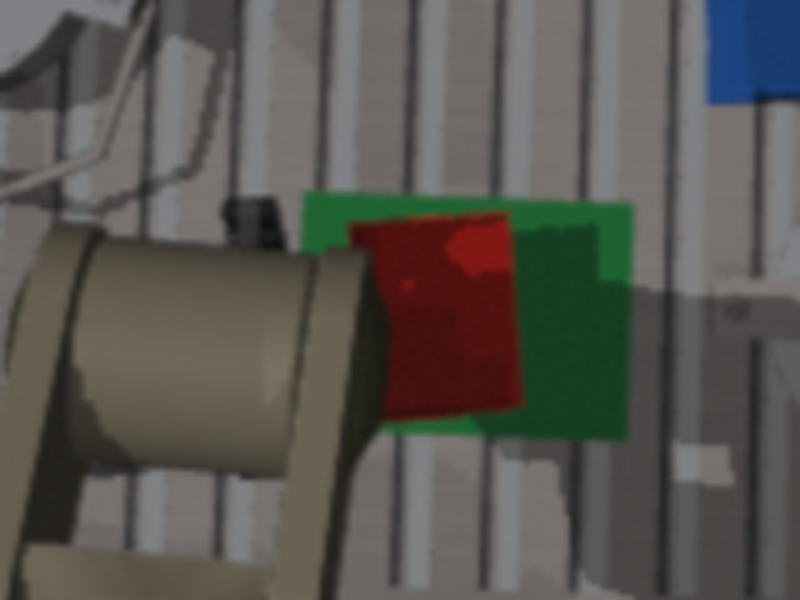

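Run:
```python
from h import *
im=cam("top");W=cloud(im);h,S,v=cv2.split(hsv(im));h=h.astype(int)
# scoop tilt: red floor plane
r=((h<6)|(h>174))&(S>150);r[:,:100]=0
P=W[r];P=P[~np.isnan(P[:,0])];print("red z pct",np.percentile(P[:,2],[5,25,50,75,95]))
n=np.array([.101,-.995]);
u=P[:,:2]@n; 
for a in np.arange(u.min(),u.max(),.01):
    k=(u>=a)&(u<a+.01); print(round(a,3),np.round(np.percentile(P[k,2],[10,50])*1000,1),k.sum())
b=(abs(h-113)<9)&(S>130); b[:150]=0;b[240:]=0
Pw=W[b];Pw=Pw[~np.isnan(Pw[:,0])]
# side wall tops
t=Pw[(Pw[:,2]>.05)&(Pw[:,2]<.065)]
for a in np.arange(-.4,-.1,.03):
    k=abs(t[:,1]-a)<.015
    if k.sum(): 
        x=t[k,0]; print(round(a,2),"hi",np.round(np.median(x[x>.62])*1000,1),"lo",np.round(np.median(x[x<.62])*1000,1),k.sum())
f=Pw[(Pw[:,2]<.008)&(Pw[:,2]>-.003)]; 
for a in np.arange(-.4,-.1,.02):
    k=abs(f[:,1]-a)<.01
    if k.sum(): print("floor",round(a,2),np.round(f[k,0].min()*1000),np.round(f[k,0].max()*1000))
w=np.zeros(b.shape,bool); w[170:220,345:410]=((S<150)&(h<40)&(v>60))[170:220,345:410]
w=cv2.erode(w.astype(np.uint8),np.ones((3,3)))
nn,l,stt,c=cv2.connectedComponentsWithStats(w)
for i in range(1,nn):
    if stt[i,4]>20: print("potato",np.round(c[i]),stt[i,4],np.round(plane(im,*c[i],.025)*1000))
```

```text
red z pct [0.08689489 0.08885325 0.09005244 0.09157819 0.09496695]
-0.007 [87.5 89.6] 34
0.003 [87.7 90.1] 132
0.013 [87.6 90. ] 159
0.023 [87.8 90.1] 153
0.033 [87.6 89.8] 145
0.043 [87.1 89.9] 146
0.053 [87.7 90.4] 148
0.063 [88.3 90.1] 97
-0.4 hi 626.5 lo 590.8 56
-0.37 hi 660.8 lo 580.2 136
-0.34 hi 684.4 lo 566.3 33
-0.31 hi 681.7 lo 564.7 31
-0.28 hi 679.3 lo 561.5 33
-0.25 hi 676.3 lo 558.2 36
-0.22 hi 672.9 lo 555.8 33
-0.19 hi 670.6 lo 553.2 35
-0.16 hi 667.9 lo 550.2 24
floor -0.38 583.0 600.0
floor -0.36 577.0 685.0
floor -0.34 573.0 685.0
floor -0.32 573.0 683.0
floor -0.3 569.0 681.0
floor -0.28 569.0 679.0
floor -0.26 566.0 676.0
floor -0.24 565.0 675.0
floor -0.22 564.0 672.0
floor -0.2 561.0 672.0
floor -0.18 560.0 668.0
floor -0.16 551.0 667.0
floor -0.14 548.0 667.0
floor -0.12 646.0 664.0
potato [375. 187.] 50 [ 644. -285.   25.]
potato [393. 186.] 50 [ 648. -333.   25.]
potato [358. 188.] 34 [ 639. -236.   25.]
potato [358. 205.] 116 [ 591. -236.   25.]
potato [377. 204.] 113 [ 596. -288.   25.]
potato [393. 205.] 116 [ 595. -335.   25.]
```

The scoop is held level (pan floor flat to within 1 mm). Now to the tray mouth.

```bash
python3 -m inch '5 -30 27 0 0.6; 5 -70 62 0 0.6; 5 -110 97 0 0.6; 5 -150 131 0 0.6; 5 -180 157 0 0.6; 5 -190 166 0 0.6; 5 -190 166 30 0.6; 5 -190 166 60 0.6; 5 -190 166 60 0.6; 5 -190 166 60 0.6'
python3 - <<'E'
from h import *
s=st();print(np.round(s["tool_rot"],3))
im=cam("scene");crop(im,180,170,380,320,4,"s6.png")
im=cam("top");crop(im,240,130,440,280,4,"t6.png")
E
```

```text
time_s: 9.02
position: [0.6026, -0.0802, 0.0762]
tool_rot: [[-0.091, 0.996, 0.001], [0.996, 0.091, -0.0], [-0.0, 0.001, -1.0]]
ft_force: [-0.2, -0.4, -1.7]
grip_width: 0.0167
t 9.03 pos [602.6 -80.2  76.2] yx 95.2 yy 5.2 F [-0.2 -0.4 -1.7] w 16.7 q [-19.  36.  77.   0.  67. -24.]
[[-0.091  0.996  0.001]
 [ 0.996  0.091 -0.   ]
 [-0.     0.001 -1.   ]]
```

View pics/s6.png

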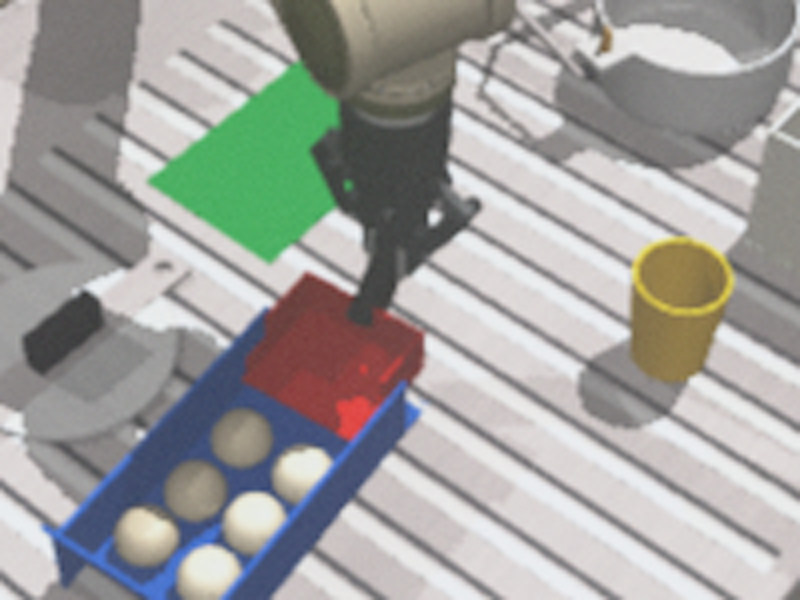

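View pics/t6.png

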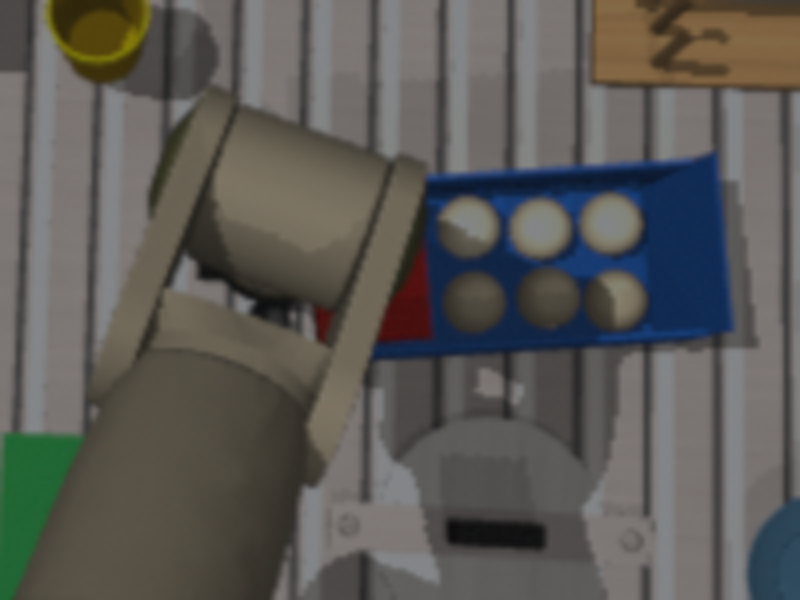

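```bash
python3 -m inch '5 8 0 15 0; 5 8 0 24 0; 5 8 0 27.5 0; 5 8 0 27.5 0; 5 8 0 27.5 0'
python3 - <<'E'
from h import *
st()
im=cam("scene");crop(im,180,170,380,320,4,"s7.png")
E
```

```text
time_s: 9.75
position: [0.6015, -0.0718, 0.0488]
tool_rot: [[-0.09, 0.996, 0.0], [0.996, 0.09, 0.0], [0.0, 0.0, -1.0]]
ft_force: [-5.5, 4.9, 10.1]
grip_width: 0.0162
t 9.75 pos [601.5 -71.8  48.8] yx 95.19 yy 5.19 F [-5.5  4.9 10.1] w 16.2 q [-18.  38.  79.   0.  63. -23.]
```

View pics/s7.png

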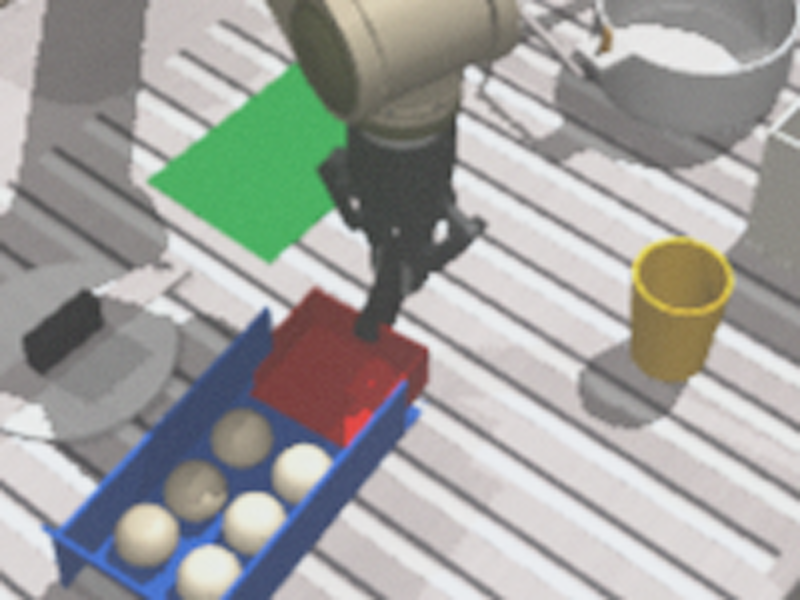

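```bash
python3 -m inch '5 -15 0 -1 0; 5 -30 0 -1 0; 5 -45 0 -1 0; 5 -60 0 -1 0; 5 -75 0 -1 0; 5 -75 0 -1 0'
python3 - <<'E'
from h import *
st()
im=cam("scene");crop(im,180,170,380,320,4,"s8.png")
E
```

```text
time_s: 10.55
position: [0.6089, -0.1491, 0.0491]
tool_rot: [[-0.089, 0.996, 0.002], [0.996, 0.089, -0.002], [-0.002, 0.002, -1.0]]
ft_force: [0.4, -2.8, 3.9]
grip_width: 0.0164
t 10.55 pos [ 608.9 -149.1   49.1] yx 95.1 yy 5.1 F [ 0.4 -2.8  3.9] w 16.4 q [-25.  39.  75.  -0.  65. -30.]
```

View pics/s8.png

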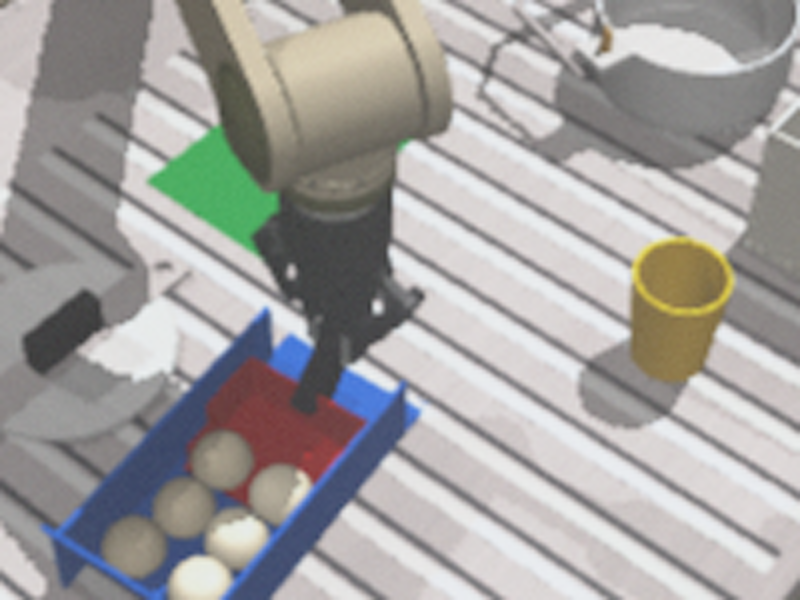

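The first pair is riding onto the nose, so I'll keep pushing.

```bash
python3 -m inch '5 -12 0 0 0; 5 -24 0 0 0; 5 -36 0 0 0; 5 -48 0 0 0; 5 -60 0 0 0; 5 -60 0 0 0'
python3 - <<'E'
from h import *
st()
im=cam("scene");crop(im,180,170,380,320,4,"s9.png")
im=cam("top");crop(im,280,130,440,250,4,"t9.png")
E
```

```text
time_s: 11.35
position: [0.6141, -0.2072, 0.0493]
tool_rot: [[-0.09, 0.996, 0.001], [0.996, 0.09, -0.0], [-0.0, 0.001, -1.0]]
ft_force: [0.0, 0.2, 5.4]
grip_width: 0.0161
t 11.35 pos [ 614.1 -207.2   49.3] yx 95.17 yy 5.17 F [0.  0.2 5.4] w 16.1 q [-29.  41.  71.   0.  68. -34.]
```

View pics/s9.png

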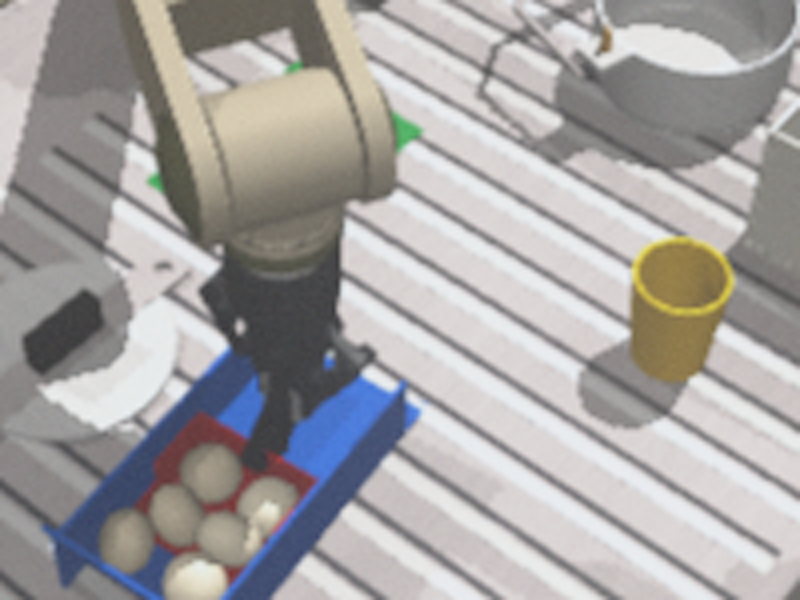

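View pics/t9.png

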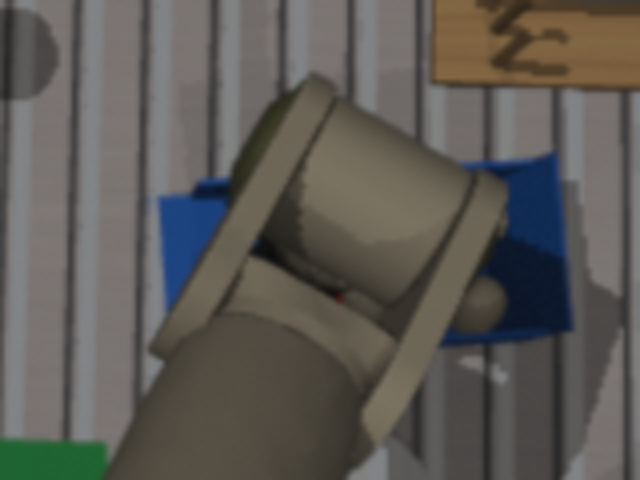

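```bash
python3 -m inch '5 -5 0 0 0; 5 -10 0 0 0; 5 -14 0 0 0; 5 -14 0 0 0'
python3 - <<'E'
from h import *
st()
im=cam("scene");crop(im,200,240,300,315,8,"s10.png")
E
```

```text
time_s: 11.95
position: [0.615, -0.2192, 0.0493]
tool_rot: [[-0.091, 0.996, -0.0], [0.996, 0.091, 0.003], [0.003, 0.0, -1.0]]
ft_force: [-1.6, 7.7, 8.0]
grip_width: 0.0164
t 11.95 pos [ 615.  -219.2   49.3] yx 95.21 yy 5.21 F [-1.6  7.7  8. ] w 16.4 q [-30.  41.  70.   0.  68. -35.]
```

View pics/s10.png

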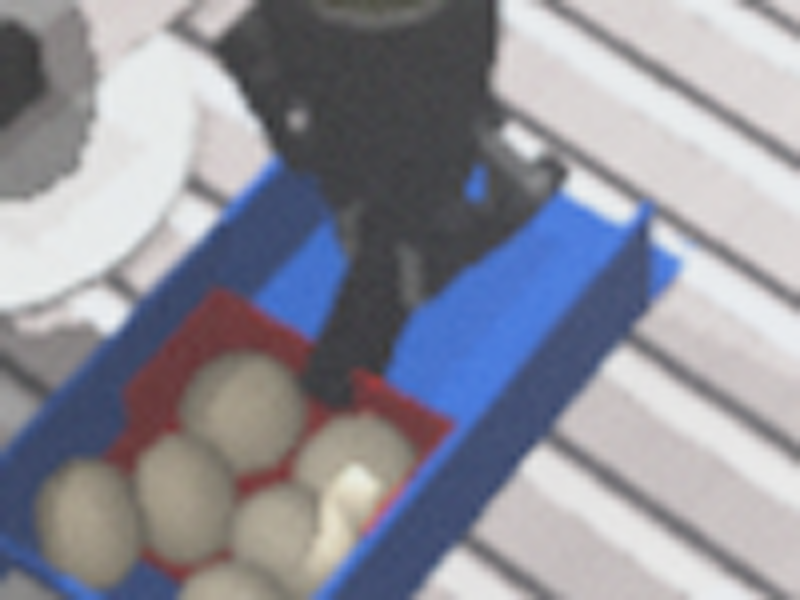

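```bash
python3 -m inch '5 2 0 -4 0; 5 2 0 -10 0; 5 2 0 -18 0; 5 2 0 -28 0; 5 2 0 -40 0; 5 2 0 -55 0; 5 2 0 -70 0; 5 2 0 -85 0; 5 2 0 -95 0; 5 2 0 -100 0'
python3 - <<'E'
from h import *
st()
im=cam("scene");crop(im,180,200,300,290,6,"s11.png")
E
```

```text
time_s: 13.25
position: [0.6149, -0.219, 0.1496]
tool_rot: [[-0.09, 0.996, 0.001], [0.996, 0.09, -0.001], [-0.001, 0.001, -1.0]]
ft_force: [-0.6, 0.2, -3.1]
grip_width: 0.0165
t 13.25 pos [ 614.9 -219.   149.6] yx 95.17 yy 5.17 F [-0.6  0.2 -3.1] w 16.5 q [-30.  36.  64.  -0.  80. -35.]
```

View pics/s11.png

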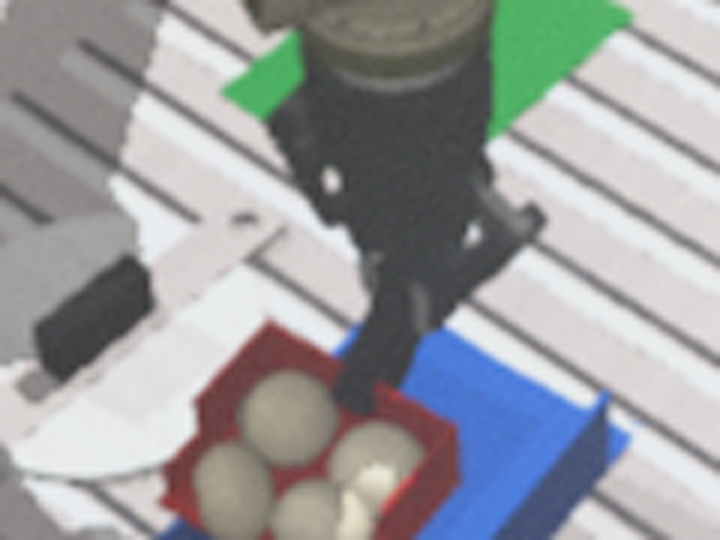

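Four potatoes ride level (the load reads 3.1 N, as expected). Carrying them to the pot now.

```bash
python3 -m inch '5 8 0 -3 0; 5 24 0 -6 0; 5 48 0 -10 0; 5 80 0 -13 0; 5 120 0 -15 0; 5 164 0 -15 0; 5 208 0 -15 0; 5 252 0 -15 0; 5 296 0 -15 0; 5 340 0 -15 0'; python3 -m inch '5 44 -3 0 -3; 5 84 -6 0 -9; 5 118 -10 0 -17; 5 146 -14 0 -26; 5 168 -18 0 -35; 5 184 -22 0 -44; 5 193 -26 0 -53; 5 196 -26 0 -60; 5 196 -26 0 -66; 5 196 -26 0 -69.1';  python3 - <<'E'
from h import *
s=st();print(np.round(s["tool_rot"],3))
im=cam("scene");crop(im,270,80,430,200,5,"s12.png")
im=cam("top");crop(im,90,120,250,240,4,"t12.png")
E
```

```text
time_s: 14.55
position: [0.5831, 0.1227, 0.1642]
tool_rot: [[-0.091, 0.996, 0.0], [0.996, 0.091, 0.0], [0.0, 0.0, -1.0]]
ft_force: [1.5, -0.2, -2.8]
grip_width: 0.0166
time_s: 15.8
position: [0.5391, 0.3139, 0.1641]
tool_rot: [[-0.964, 0.267, -0.0], [0.267, 0.964, 0.0], [0.0, -0.0, -1.0]]
ft_force: [0.0, -0.3, -3.4]
grip_width: 0.0165
t 15.8 pos [539.1 313.9 164.1] yx 164.49 yy 74.49 F [ 0.  -0.3 -3.4] w 16.5 q [ 19.  32.  68.   0.  80. -55.]
[[-0.964  0.267 -0.   ]
 [ 0.267  0.964  0.   ]
 [ 0.    -0.    -1.   ]]
```

View pics/s12.png

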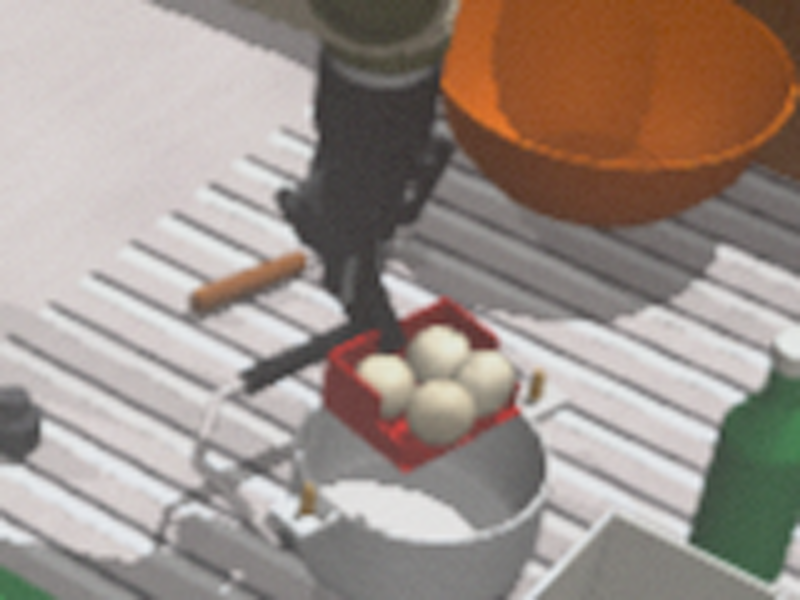

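View pics/t12.png

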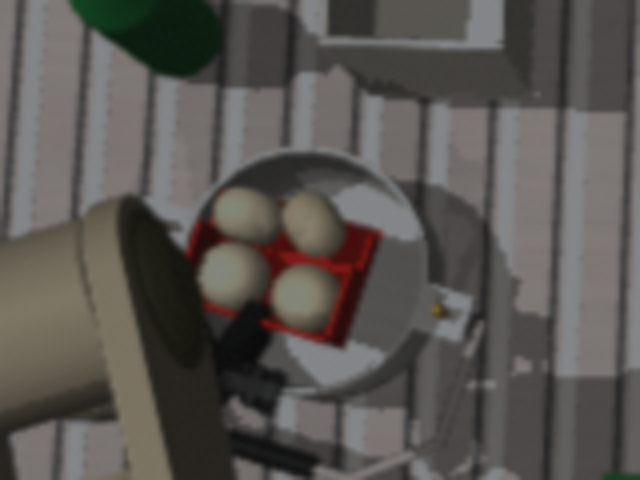

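```bash
python3 -m inch '5 -2 0 10 0; 5 -2 0 25 0; 5 -2 0 40 0; 5 -2 0 53 0; 5 -2 0 62 0; 5 -2 0 67 0;5 -2 0 67 0;5 -2 0 67 0';  python3 - <<'E'
from h import *
s=st()
E
python3 -m inch '17.5 0 0 0 0; 17.5 0 0 0 0' 20
python3 - <<'E'
from h import *
s=st()
im=cam("scene");crop(im,270,80,430,200,5,"s13.png")
E
```

```text
time_s: 16.9
position: [0.5428, 0.3122, 0.0973]
tool_rot: [[-0.963, 0.271, 0.001], [0.271, 0.963, 0.0], [-0.001, 0.001, -1.0]]
ft_force: [0.1, 0.8, -2.9]
grip_width: 0.0165
t 16.9 pos [542.8 312.2  97.3] yx 164.27 yy 74.28 F [ 0.1  0.8 -2.9] w 16.5 q [ 19.  36.  73.   0.  71. -55.]
time_s: 17.15
position: [0.5426, 0.3122, 0.0971]
tool_rot: [[-0.963, 0.271, 0.0], [0.271, 0.963, 0.0], [-0.0, 0.0, -1.0]]
ft_force: [-0.4, -1.1, -3.8]
grip_width: 0.0173
t 17.15 pos [542.6 312.2  97.1] yx 164.28 yy 74.28 F [-0.4 -1.1 -3.8] w 17.3 q [ 19.  36.  73.  -0.  71. -55.]
```

View pics/s13.png

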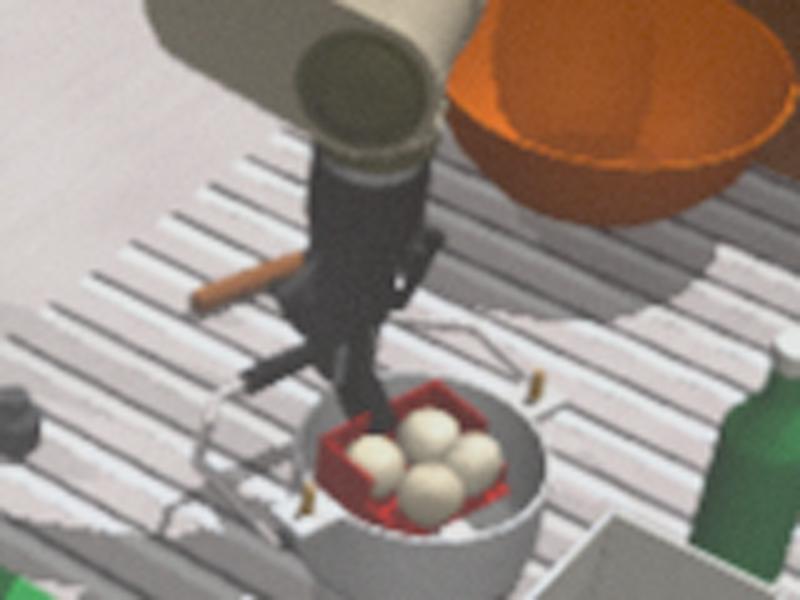

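```bash
python3 -m inch '17.9 0 0 0 0; 17.9 0 0 0 0;17.9 0 0 0 0' 20
python3 - <<'E'
from h import *
s=st()
im=cam("scene");crop(im,270,80,430,200,5,"s14.png")
E
```

```text
time_s: 17.58
position: [0.5432, 0.3122, 0.0972]
tool_rot: [[-0.963, 0.271, 0.002], [0.271, 0.963, 0.0], [-0.002, 0.001, -1.0]]
ft_force: [5.4, 0.2, -2.7]
grip_width: 0.0178
t 17.57 pos [543.2 312.2  97.2] yx 164.27 yy 74.27 F [ 5.4  0.2 -2.7] w 17.8 q [ 19.  36.  73.  -0.  71. -55.]
```

View pics/s14.png

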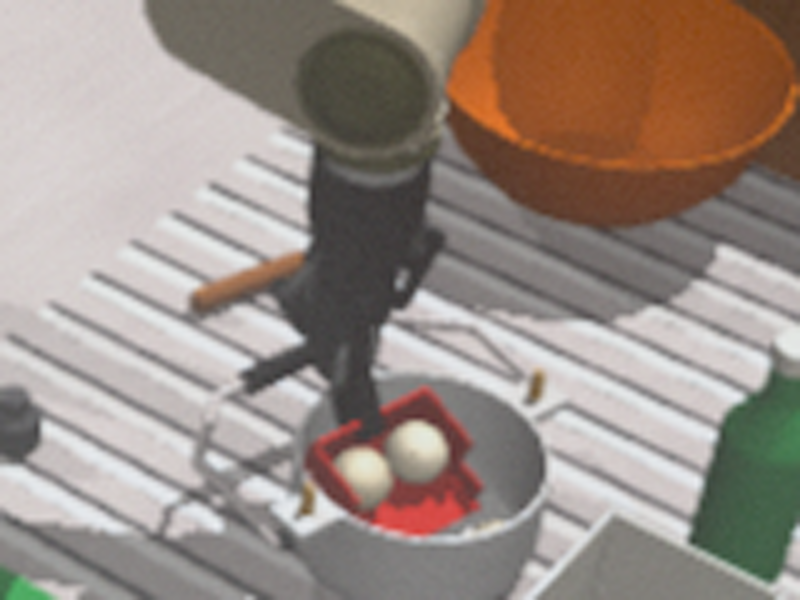

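The scoop pitched and two potatoes slid out. I'll raise it gently so the rest slide.

```bash
python3 -m inch '17.8 0 0 -8 0; 17.8 0 0 -18 0;17.8 0 0 -28 0;17.8 0 0 -40 0; 17.8 0 0 -40 0; 17.8 0 0 -40 0' 20
python3 - <<'E'
from h import *
s=st()
im=cam("scene");crop(im,270,80,430,200,5,"s15.png")
E
```

```text
time_s: 18.38
position: [0.5424, 0.3126, 0.1384]
tool_rot: [[-0.963, 0.271, 0.001], [0.271, 0.963, 0.001], [-0.001, 0.001, -1.0]]
ft_force: [-0.9, 2.8, 8.4]
grip_width: 0.0179
t 18.38 pos [542.4 312.6 138.4] yx 164.28 yy 74.28 F [-0.9  2.8  8.4] w 17.9 q [ 19.  34.  70.   0.  76. -55.]
```

View pics/s15.png

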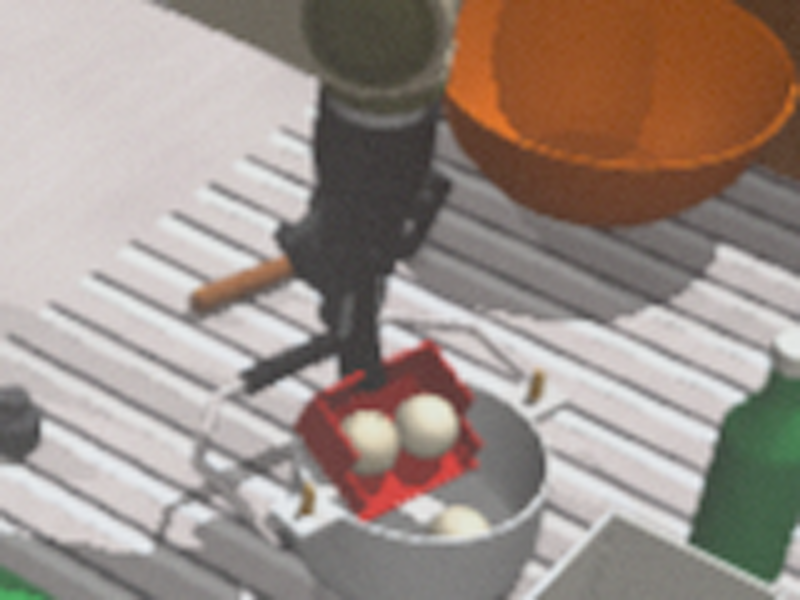

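```bash
python3 -m inch '17.7 0 0 -15 0; 17.7 -5 0 -30 0;17.7 -15 0 -40 0;17.7 -27 0 -45 0; 17.7 -38 0 -45 0; 17.7 -45 0 -45 0; 17.9 -45 0 -45 0; 17.9 -45 0 -45 0; 17.9 -45 0 -45 0' 20
python3 - <<'E'
from h import *
s=st()
im=cam("scene");crop(im,270,80,430,200,5,"s16.png")
E
```

```text
time_s: 19.55
position: [0.5855, 0.3001, 0.1818]
tool_rot: [[-0.963, 0.271, -0.0], [0.271, 0.963, -0.0], [0.0, -0.0, -1.0]]
ft_force: [-0.3, -0.9, -1.1]
grip_width: 0.0178
t 19.55 pos [585.5 300.1 181.8] yx 164.29 yy 74.29 F [-0.3 -0.9 -1.1] w 17.8 q [ 17.  35.  60.   0.  85. -57.]
```

View pics/s16.png

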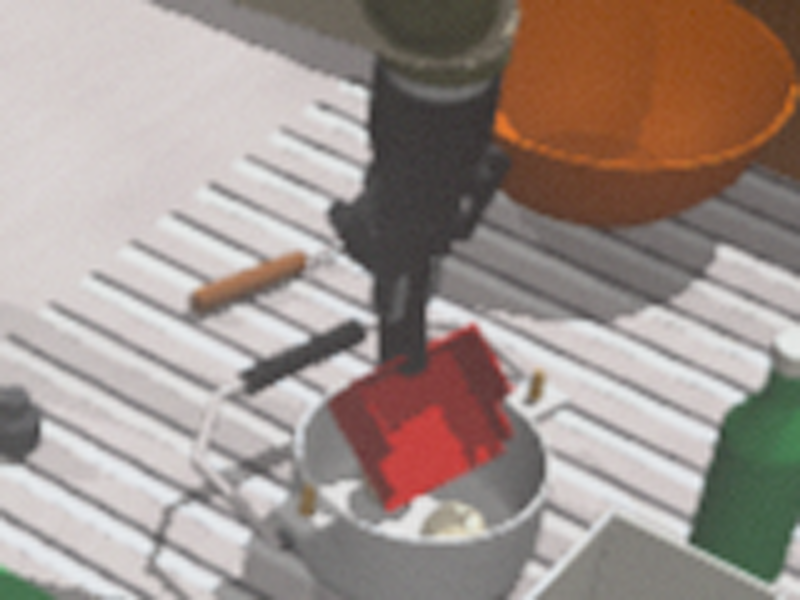

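All four are in the pot. I'll clamp hard, raise, go over the mat, and relevel the scoop by pressing it down loosely gripped.

```bash
python3 -m inch '5 0 0 0 0; 5 0 0 -15 0; 5 0 0 -50 0; 5 15 -35 -55 6; 5 31 -75 -55 16; 5 50 -120 -55 26; 5 68 -162 -55 36; 5 86 -202 -55 46; 5 99 -235 -55 56; 5 104 -245 -55 66' 120
python3 - <<'E'
from h import *
s=st();print(np.round(s["tool_rot"],3))
im=cam("top");crop(im,90,120,290,270,4,"t17.png")
im=cam("scene");crop(im,200,80,400,230,4,"s17.png")
E
```

```text
time_s: 20.85
position: [0.4185, 0.0912, 0.2383]
tool_rot: [[-0.137, 0.991, 0.002], [0.991, 0.137, -0.0], [-0.001, 0.002, -1.0]]
ft_force: [-0.3, 0.8, -1.1]
grip_width: 0.0163
t 20.85 pos [418.5  91.2 238.3] yx 97.86 yy 7.86 F [-0.3  0.8 -1.1] w 16.3 q [ -4.   9.  91.  -0.  79. -11.]
[[-0.137  0.991  0.002]
 [ 0.991  0.137 -0.   ]
 [-0.001  0.002 -1.   ]]
```

View pics/t17.png

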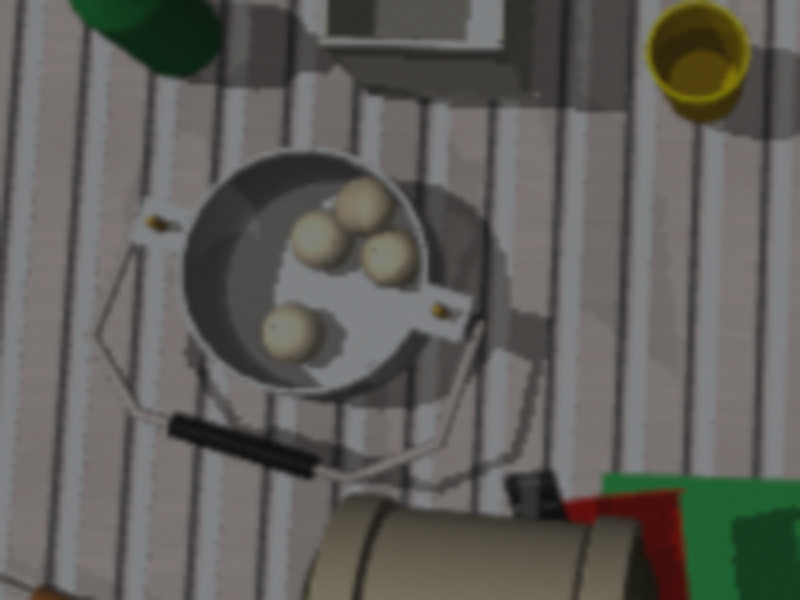

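View pics/s17.png

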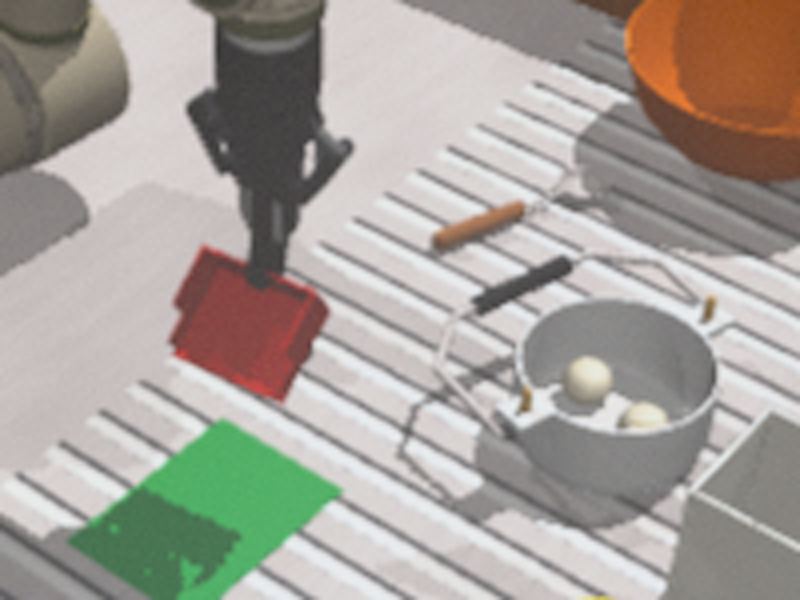

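```bash
python3 -m inch '5 0 0 50 2.7; 5 0 0 95 2.7; 5 0 0 112 2.7; 17.8 0 0 117 2.7; 17.8 0 0 124 2.7; 17.8 0 0 132 2.7; 17.8 0 0 140 2.7;17.8 0 0 148 2.7; 17.8 0 0 156 2.7; 17.8 0 0 164 2.7' 20
python3 - <<'E'
from h import *
s=st();print(np.round(s["tool_rot"],3))
im=cam("scene");crop(im,200,80,400,230,4,"s18.png")
E
```

```text
time_s: 22.2
position: [0.4203, 0.0933, 0.0741]
tool_rot: [[-0.097, 0.995, 0.004], [0.995, 0.097, 0.002], [0.001, 0.004, -1.0]]
ft_force: [0.8, 2.9, 5.4]
grip_width: 0.018
t 22.2 pos [420.3  93.3  74.1] yx 95.59 yy 5.59 F [0.8 2.9 5.4] w 18.0 q [ -3.  22. 106.   0.  52.  -9.]
[[-0.097  0.995  0.004]
 [ 0.995  0.097  0.002]
 [ 0.001  0.004 -1.   ]]
```

View pics/s18.png

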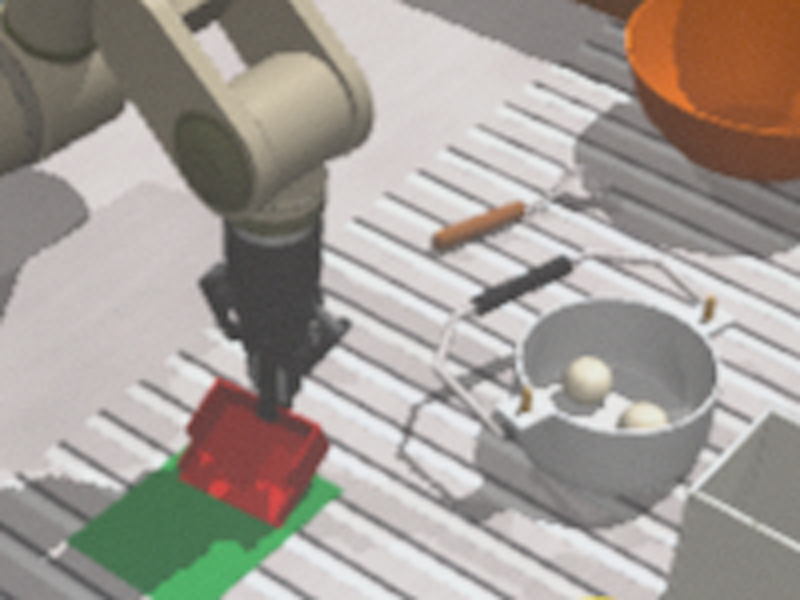

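Releveling is working. Continuing down to the mat.

```bash
python3 -m inch '17.8 0 0 8 0; 17.8 0 0 15 0; 17.8 0 0 22 0; 17.8 0 0 28 0;17.8 0 0 28 0;18.5 0 0 28 0; 20 0 0 28 0; 20 0 0 28 0; 5 0 0 28 0; 5 0 0 28 0' 20
python3 - <<'E'
from h import *
s=st();print(np.round(s["tool_rot"],3))
im=cam("scene");crop(im,200,80,400,230,4,"s19.png")
E
```

```text
time_s: 23.5
position: [0.4194, 0.0923, 0.045]
tool_rot: [[-0.097, 0.995, 0.0], [0.995, 0.097, 0.0], [0.0, 0.0, -1.0]]
ft_force: [-0.6, 0.6, 4.7]
grip_width: 0.0176
t 23.5 pos [419.4  92.3  45. ] yx 95.58 yy 5.58 F [-0.6  0.6  4.7] w 17.6 q [ -3.  25. 108.   0.  47.  -9.]
[[-0.097  0.995  0.   ]
 [ 0.995  0.097  0.   ]
 [ 0.     0.    -1.   ]]
```

View pics/s19.png

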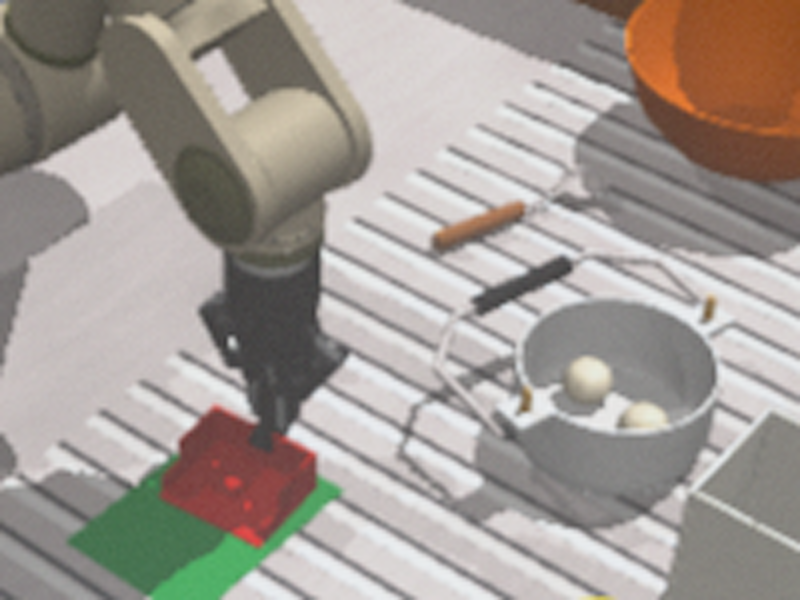

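```bash
cat >> h.py <<'E'
def scoop(view="top"):
    im=cam(view);W=cloud(im);h,S,v=cv2.split(hsv(im))
    r=((h<6)|(h>174))&(S>150)
    if view=="top": r[:,:100]=0
    else: r[:60]=0
    P=W[r];P=P[~np.isnan(P[:,0])]
    s=env.observe();R=np.array(s["tool_rot"]);p=np.array(s["position"])
    q=(P-p)@R; u=-q[:,0]; z=-q[:,2]
    print(view,"fwd range",np.round(np.percentile(u,[1,99])*1000,1),"lat",np.round(np.percentile(q[:,1],[1,99])*1000,1))
    for a in np.arange(.02,.14,.01):
        k=(u>=a)&(u<a+.01)&(abs(q[:,1])<.04)
        if k.sum()>5: print(round(a*1000),np.round(np.percentile(z[k],[10,30,50])*1000,1),k.sum())
E
python3 - <<'E'
from h import *
scoop();scoop("scene")
E
```

```text
top fwd range [19.4 94.7] lat [-49.4  47.5]
50 [-45.4 -43.6 -42.9] 51
60 [-45.3 -44.  -42.9] 109
70 [-45.1 -43.3 -42. ] 115
80 [-45.4 -43.8 -42.8] 101
90 [-45.2 -44.2 -43.3] 51
scene fwd range [42.2 95.4] lat [-12.5  45.8]
80 [-45.9 -43.6 -42.8] 6
```

The pan is flat, but it slipped 26 mm along the handle in the grip. I'll regrasp at the handle's middle.

```bash
python3 -m inch '35 0 0 0 0; 35 0 0 0 0; 35 10 0 0 0; 35 20 0 0 0; 35 26 0 0 0; 35 26 0 0 0; 5 26 0 0 0; 5 26 0 0 0; 5 26 0 0 0; 5 26 0 0 0' 120; python3 -m inch '5 0 0 0 0; 5 0 0 0 0; 5 0 0 -40 0; 5 0 0 -90 0;5 0 0 -90 0;5 0 0 -90 0'
python3 - <<'E'
from h import *
st();scoop()
im=cam("top");W=cloud(im);h,S,v=cv2.split(hsv(im));h=h.astype(int)
crop(im,320,150,440,240,6,"t20.png")
w=((S<150)&(h<40)&(v>60)); k=np.zeros_like(w);k[165:220,345:425]=1;w&=k
w=cv2.erode(w.astype(np.uint8),np.ones((3,3)))
nn,l,stt,c=cv2.connectedComponentsWithStats(w)
for i in range(1,nn):
    if stt[i,4]>20: print("potato",np.round(c[i]),stt[i,4],np.round(plane(im,*c[i],.025)*1000))
E
```

```text
time_s: 24.9
position: [0.4168, 0.1182, 0.045]
tool_rot: [[-0.097, 0.995, 0.0], [0.995, 0.097, 0.0], [0.0, 0.0, -1.0]]
ft_force: [-1.3, 2.7, 5.5]
grip_width: 0.0166
time_s: 25.65
position: [0.4162, 0.118, 0.134]
tool_rot: [[-0.097, 0.995, -0.001], [0.995, 0.097, -0.0], [0.0, -0.001, -1.0]]
ft_force: [-0.1, -0.4, -1.8]
grip_width: 0.0168
t 25.65 pos [416.2 118.  134. ] yx 95.56 yy 5.56 F [-0.1 -0.4 -1.8] w 16.8 q [  0.  17. 101.  -0.  63.  -5.]
top fwd range [ 44.6 120.2] lat [-48.4  47.7]
40 [-45.2 -42.9 -40.8] 74
50 [-44.9 -43.6 -42.2] 115
60 [-45.3 -44.1 -43. ] 117
70 [-45.  -43.2 -42.4] 127
80 [-44.5 -43.3 -42.3] 120
90 [-44.9 -43.9 -43. ] 113
100 [-45.1 -43.5 -42.5] 119
110 [-44.9 -43.1 -42.3] 119
120 [-45.1 -44.5 -43.2] 14
potato [348. 168.] 21 [ 697. -206.   25.]
potato [363. 168.] 53 [ 698. -247.   25.]
potato [378. 167.] 27 [ 701. -292.   25.]
potato [398. 182.] 76 [ 661. -348.   25.]
potato [383. 205.] 114 [ 594. -307.   25.]
```

View pics/t20.png

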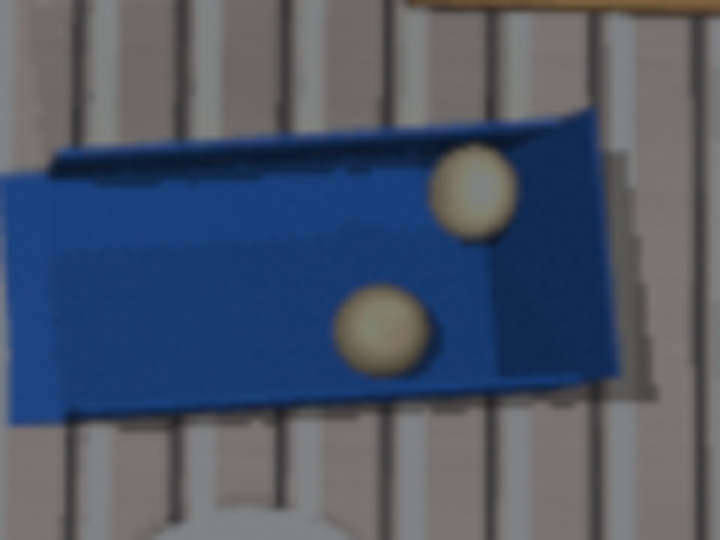

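```bash
python3 -m inch '5 -45 28 0 0.4; 5 -95 59 0 0.4; 5 -145 90 0 0.4; 5 -195 121 0 0.4; 5 -245 152 0 0.4; 5 -266 165 0 0.4; 5 -266 165 30 0.4; 5 -266 165 60 0.4; 5 -266 165 80 0.4; 5 -266 165 85 0.4'; python3 -m inch '5 -1 0 0 0; 5 -15 0 0 0; 5 -30 0 0 0; 5 -45 0 0 0; 5 -60 0 0 0; 5 -75 0 0 0; 5 -85 0 0 0; 5 -85 0 0 0';python3 - <<'E'
from h import *
st()
im=cam("scene");crop(im,180,220,300,310,6,"s21.png")
im=cam("top");crop(im,320,150,440,240,6,"t21.png")
E
```

```text
time_s: 27.0
position: [0.6058, -0.1301, 0.048]
tool_rot: [[-0.09, 0.996, -0.004], [0.996, 0.09, 0.002], [0.002, -0.004, -1.0]]
ft_force: [-6.1, 3.0, 15.5]
grip_width: 0.0165
time_s: 28.0
position: [0.6145, -0.2159, 0.0497]
tool_rot: [[-0.089, 0.996, -0.0], [0.996, 0.089, 0.0], [0.0, -0.0, -1.0]]
ft_force: [-0.3, 0.2, -2.3]
grip_width: 0.0168
t 28.0 pos [ 614.5 -215.9   49.7] yx 95.13 yy 5.13 F [-0.3  0.2 -2.3] w 16.8 q [-30.  41.  71.   0.  68. -35.]
```

View pics/s21.png

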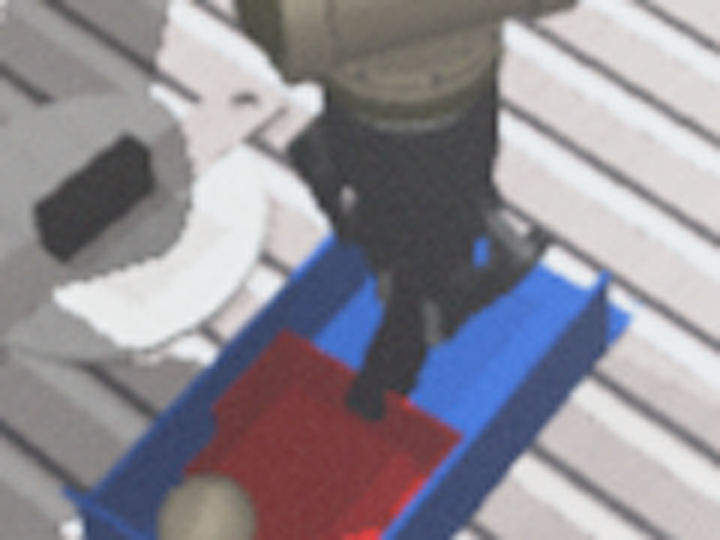

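View pics/t21.png

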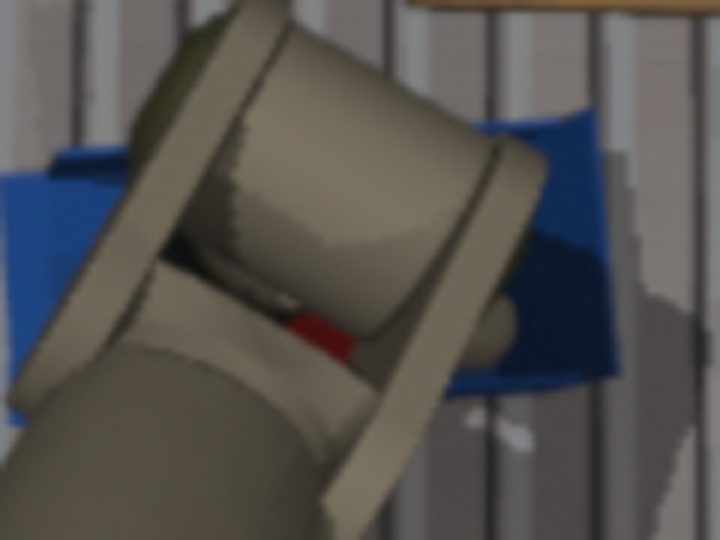

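```bash
python3 -m inch '5 0 0 1.5 0; 5 -8 0 1.5 0; 5 -16 0 1.5 0; 5 -24 0 1.5 0; 5 -24 0 1.5 0';python3 - <<'E'
from h import *
st()
im=cam("scene");crop(im,180,240,300,330,6,"s22.png")
im=cam("top");crop(im,320,150,440,240,6,"t22.png")
E
```

```text
time_s: 28.72
position: [0.6167, -0.24, 0.0482]
tool_rot: [[-0.09, 0.996, 0.0], [0.996, 0.09, -0.0], [-0.0, 0.0, -1.0]]
ft_force: [0.0, 0.0, -1.3]
grip_width: 0.0167
t 28.73 pos [ 616.7 -240.    48.2] yx 95.14 yy 5.14 F [ 0.   0.  -1.3] w 16.7 q [-31.  42.  69.  -0.  69. -37.]
```

View pics/s22.png

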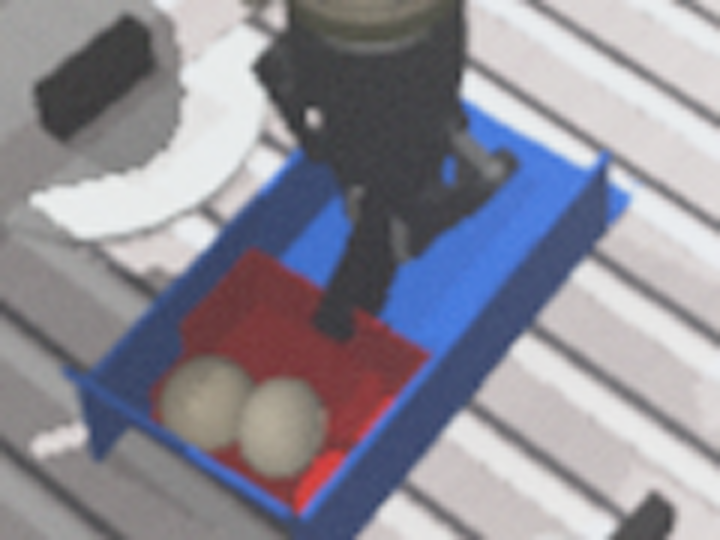

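View pics/t22.png

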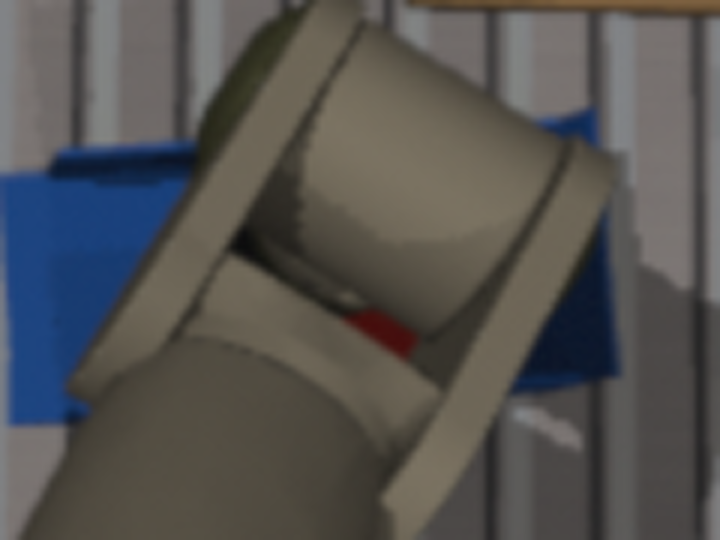

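```bash
python3 -m inch '5 -3 0 0 0; 5 -6 0 0 0; 5 -6 0 -1 0; 5 -4 0 -5 0; 5 -2 0 -12 0; 5 -2 0 -22 0; 5 -2 0 -36 0; 5 -2 0 -52 0; 5 -2 0 -68 0; 5 -2 0 -82 0';python3 -m inch '5 0 0 -10 0; 5 0 0 -18 0;5 0 0 -18 0';python3 - <<'E'
from h import *
st()
im=cam("scene");crop(im,180,200,300,290,6,"s23.png")
E
```

```text
time_s: 30.08
position: [0.617, -0.2412, 0.1317]
tool_rot: [[-0.09, 0.996, 0.001], [0.996, 0.09, -0.0], [-0.001, 0.001, -1.0]]
ft_force: [-0.0, 0.6, -2.3]
grip_width: 0.0167
time_s: 30.45
position: [0.617, -0.2412, 0.1488]
tool_rot: [[-0.09, 0.996, 0.001], [0.996, 0.09, -0.0], [-0.0, 0.001, -1.0]]
ft_force: [-0.2, 0.1, -1.8]
grip_width: 0.0166
t 30.45 pos [ 617.  -241.2  148.8] yx 95.18 yy 5.18 F [-0.2  0.1 -1.8] w 16.6 q [-32.  37.  62.  -0.  81. -37.]
```

View pics/s23.png

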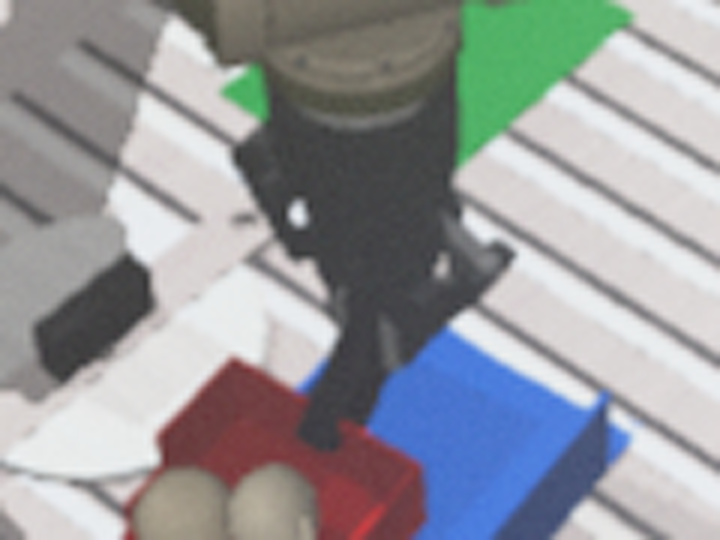

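```bash
python3 -m inch '5 6 0 -3 0; 5 20 0 -6 0; 5 42 0 -10 0; 5 72 0 -13 0; 5 110 0 -15 0; 5 154 0 -15 0; 5 200 0 -15 0; 5 246 0 -15 0; 5 292 0 -15 0; 5 338 0 -15 0'; python3 -m inch '5 46 -3 0 -3; 5 89 -6 0 -9; 5 127 -9 0 -17; 5 158 -12 0 -26; 5 183 -15 0 -35; 5 201 -15 0 -44; 5 212 -15 0 -53; 5 216 -15 0 -60; 5 216 -15 0 -66; 5 216 -15 0 -69.1';  python3 - <<'E'
from h import *
s=st();print(np.round(s["tool_rot"],3))
im=cam("scene");crop(im,270,80,430,200,5,"s24.png")
im=cam("top");crop(im,90,120,250,240,4,"t24.png")
E
```

```text
time_s: 31.75
position: [0.5854, 0.0983, 0.1638]
tool_rot: [[-0.091, 0.996, 0.001], [0.996, 0.091, 0.0], [0.0, 0.001, -1.0]]
ft_force: [0.2, 0.1, -3.3]
grip_width: 0.0168
time_s: 33.0
position: [0.5506, 0.3104, 0.1637]
tool_rot: [[-0.964, 0.268, -0.0], [0.268, 0.964, 0.0], [0.0, 0.0, -1.0]]
ft_force: [-0.4, -0.4, -1.9]
grip_width: 0.0166
t 33.0 pos [550.6 310.4 163.7] yx 164.48 yy 74.48 F [-0.4 -0.4 -1.9] w 16.6 q [ 19.  33.  67.   0.  80. -56.]
[[-0.964  0.268 -0.   ]
 [ 0.268  0.964  0.   ]
 [ 0.     0.    -1.   ]]
```

View pics/s24.png

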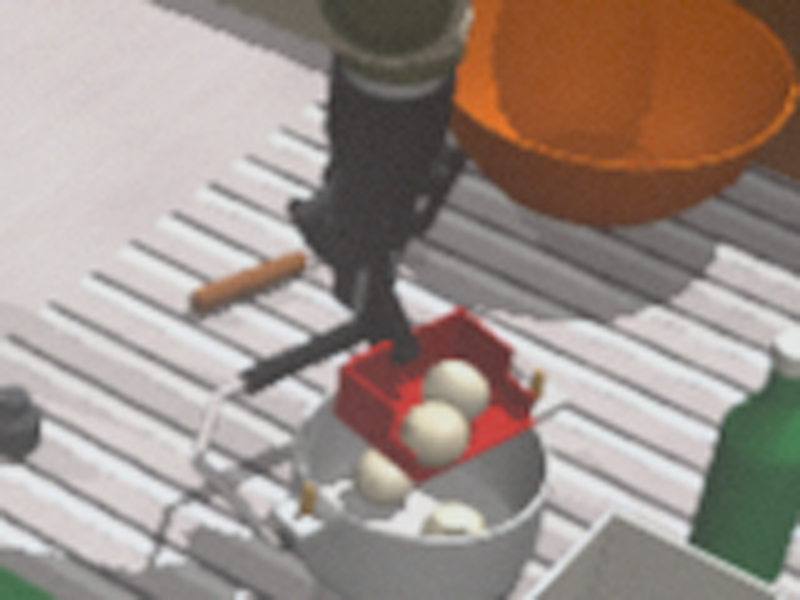

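View pics/t24.png

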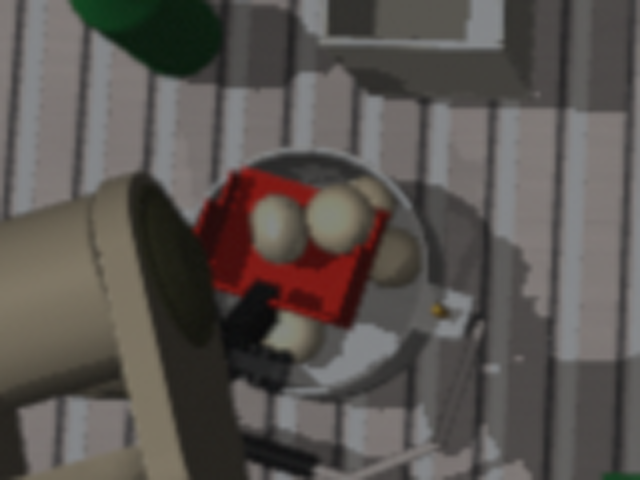

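```bash
python3 -m inch '5 0 0 10 0; 5 0 0 25 0; 5 0 0 38 0; 5 0 0 46 0; 5 0 0 46 0; 5 0 0 46 0; 17.8 0 0 46 0; 17.9 0 0 46 0; 17.9 0 0 46 0; 17.9 0 0 46 0' 20;  python3 - <<'E'
from h import *
st()
im=cam("scene");crop(im,270,80,430,200,5,"s25.png")
E
```

```text
time_s: 34.35
position: [0.5521, 0.3093, 0.1177]
tool_rot: [[-0.963, 0.271, 0.001], [0.271, 0.963, 0.0], [-0.001, 0.0, -1.0]]
ft_force: [-0.5, -0.0, 0.0]
grip_width: 0.0179
t 34.35 pos [552.1 309.3 117.7] yx 164.28 yy 74.28 F [-0.5 -0.   0. ] w 17.9 q [ 19.  35.  70.  -0.  74. -56.]
```

View pics/s25.png

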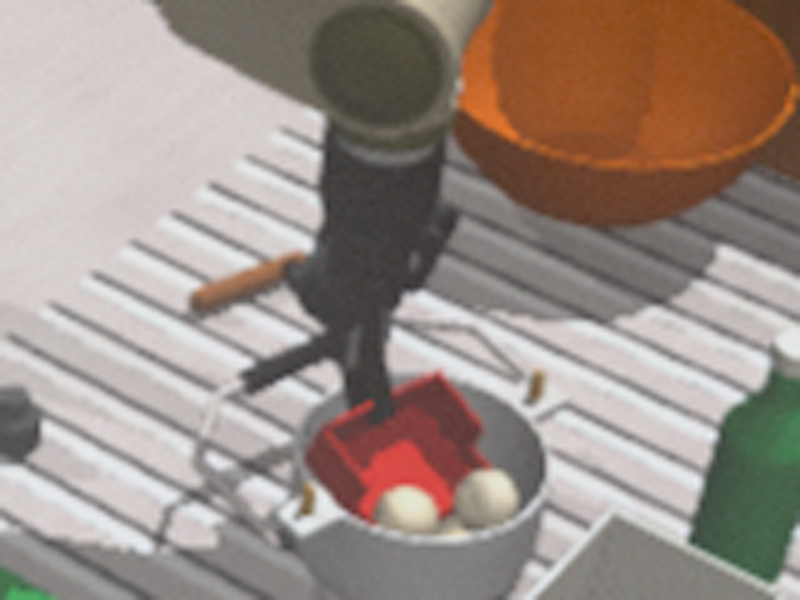

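```bash
python3 -m inch '17.6 0 0 0 0; 17.6 0 0 -12 0; 17.6 -4 0 -27 0; 17.7 -12 0 -42 0;17.7 -22 0 -56 0;17.8 -30 0 -64 0; 17.8 -30 0 -64 0; 17.8 -30 0 -64 0' 20;  python3 - <<'E'
from h import *
st()
im=cam("scene");crop(im,270,80,430,200,5,"s26.png")
E
```

```text
time_s: 35.4
position: [0.5803, 0.3012, 0.1807]
tool_rot: [[-0.963, 0.271, -0.001], [0.271, 0.963, -0.0], [0.001, -0.001, -1.0]]
ft_force: [0.2, -0.4, -1.4]
grip_width: 0.0175
t 35.4 pos [580.3 301.2 180.7] yx 164.28 yy 74.28 F [ 0.2 -0.4 -1.4] w 17.5 q [ 17.  34.  61.   0.  85. -57.]
```

View pics/s26.png

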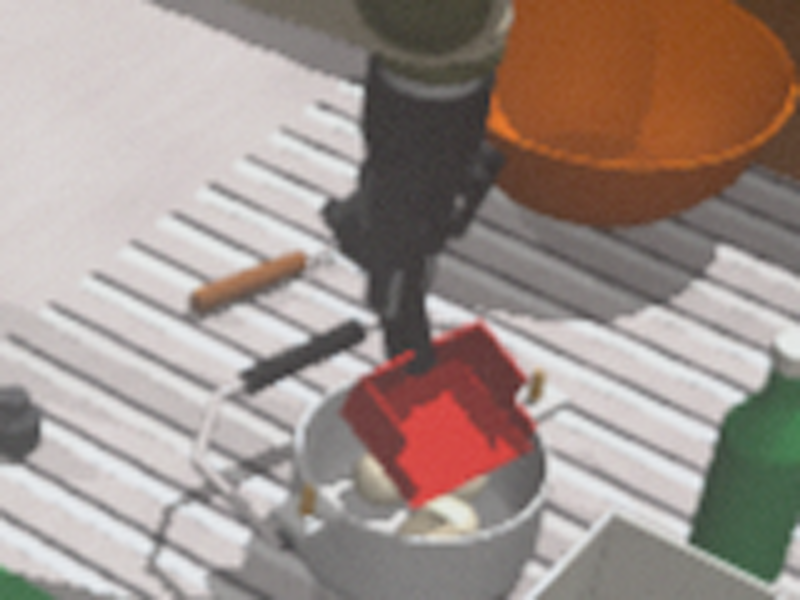

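```bash
python3 -m inch '5 0 0 0 0; 5 0 0 -15 0; 5 0 0 -50 0; 5 15 -38 -57 6; 5 31 -80 -57 16; 5 48 -126 -57 26; 5 66 -170 -57 36; 5 82 -212 -57 46; 5 94 -245 -57 56; 5 100 -259 -57 66' 120
python3 - <<'E'
from h import *
s=st();print(np.round(s["tool_rot"],3))
im=cam("top");crop(im,90,120,290,270,4,"t27.png");W=cloud(im)
h,S,v=cv2.split(hsv(im));h=h.astype(int)
w=((S>25)&(S<150)&(h<40)&(v>60)); k=np.zeros_like(w);k[160:215,135:198]=1;w&=k
P=W[w];print("potato top z pct",np.percentile(P[~np.isnan(P[:,0]),2],[5,50,95,99,100]))
E
```

```text
time_s: 36.7
position: [0.4136, 0.0779, 0.2396]
tool_rot: [[-0.137, 0.991, 0.002], [0.991, 0.137, -0.0], [-0.001, 0.002, -1.0]]
ft_force: [0.7, 0.4, -1.4]
grip_width: 0.0166
t 36.7 pos [413.6  77.9 239.6] yx 97.88 yy 7.88 F [ 0.7  0.4 -1.4] w 16.6 q [ -6.   8.  92.  -0.  80. -13.]
[[-0.137  0.991  0.002]
 [ 0.991  0.137 -0.   ]
 [-0.001  0.002 -1.   ]]
potato top z pct [0.02219089 0.03570567 0.07283092 0.07635009 0.07991322]
```

View pics/t27.png

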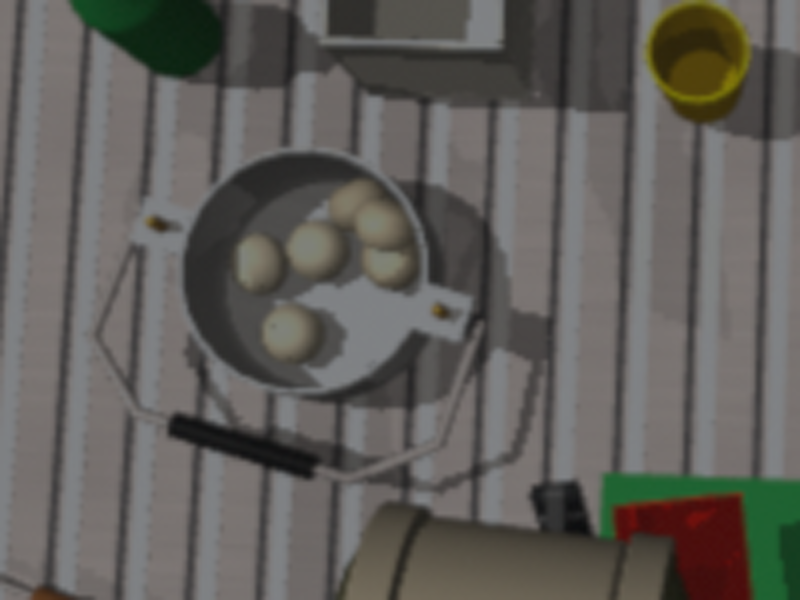

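All six are in the pot, with one lying on top of two others at (185,175). Now the scoop goes down.

```bash
python3 - <<'E'
from h import *
im=cam("top");W=cloud(im);print(np.round(W[170:181:2,180:191:2,2]*1000))
E
python3 -m inch '5 0 0 50 2.7; 5 0 0 95 2.7; 5 0 0 112 2.7; 17.8 0 0 117 2.7; 17.8 0 0 124 2.7; 17.8 0 0 132 2.7; 17.8 0 0 140 2.7;17.8 0 0 148 2.7; 17.8 0 0 156 2.7; 17.8 0 0 164 2.7' 20; python3 -m inch '17.8 0 0 8 0; 17.8 0 0 15 0; 17.8 0 0 22 0; 17.8 0 0 29 0;17.8 0 0 29 0;18.5 0 0 29 0; 20 0 0 29 0; 35 0 0 29 0; 35 0 0 29 0; 35 0 0 29 0' 20
python3 - <<'E'
from h import *
s=st();print(np.round(s["tool_rot"],3))
im=cam("scene");crop(im,200,80,400,230,4,"s28.png")
scoop()
E
```

```text
[[48. 64. 66. 67. 60. 51.]
 [68. 74. 71. 74. 68. 66.]
 [70. 72. 78. 69. 71. 71.]
 [72. 73. 78. 75. 75. 68.]
 [71. 72. 73. 73. 71. 69.]
 [ 2. 66. 66. 66. 70. 60.]]
time_s: 38.05
position: [0.4147, 0.0791, 0.0741]
tool_rot: [[-0.097, 0.995, 0.001], [0.995, 0.097, 0.0], [0.0, 0.001, -1.0]]
ft_force: [-0.1, 2.5, 2.9]
grip_width: 0.0178
time_s: 39.3
position: [0.4144, 0.0789, 0.0453]
tool_rot: [[-0.097, 0.995, 0.0], [0.995, 0.097, -0.0], [-0.0, 0.0, -1.0]]
ft_force: [0.5, -0.1, -0.1]
grip_width: 0.0348
t 39.3 pos [414.4  78.9  45.3] yx 95.58 yy 5.58 F [ 0.5 -0.1 -0.1] w 34.8 q [ -5.  24. 109.  -0.  46. -11.]
[[-0.097  0.995  0.   ]
 [ 0.995  0.097 -0.   ]
 [-0.     0.    -1.   ]]
top fwd range [ 43.7 118.5] lat [-49.1  47.1]
40 [-44.  -43.7 -42.6] 8
50 [-45.9 -44.7 -43.3] 20
60 [-46.2 -44.3 -42.9] 101
70 [-46.  -44.6 -43.3] 113
80 [-46.  -44.2 -43.3] 98
90 [-45.9 -44.5 -42.9] 99
100 [-46.2 -44.4 -43.3] 100
110 [-46.1 -44.5 -43.1] 96
```

View pics/s28.png

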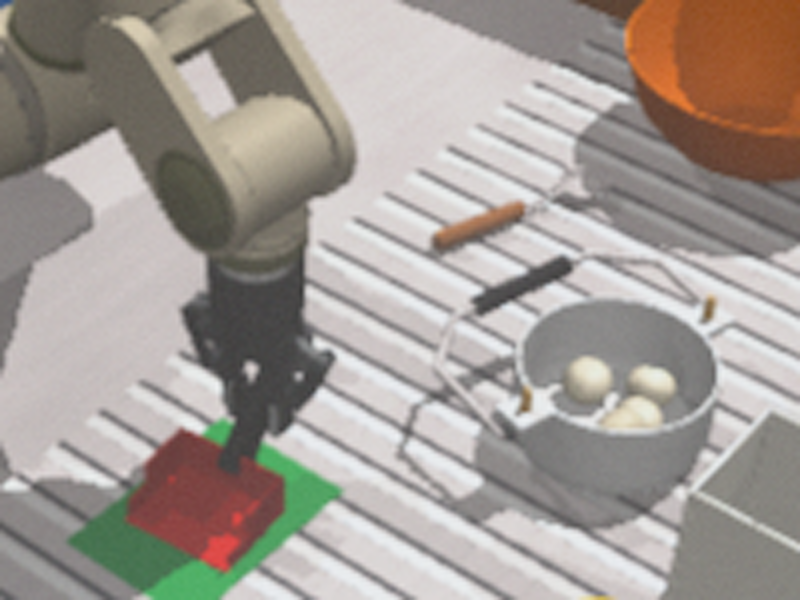

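The scoop is flat on the mat, about 10 mm from its centre. I'll lift clear and measure the lid and pot precisely.

```bash
python3 -m inch '45 0 0 -30 0; 45 0 0 -90 0; 45 0 0 -140 0; 45 0 0 -140 0'
cat > m.py <<'E'
from h import *
from scipy.optimize import least_squares
def lid():
    im=cam("top");W=cloud(im);h,S,v=cv2.split(hsv(im));z=W[...,2]
    m=(v<70)&(z>.03)&(z<.055); m[:235]=0;m[295:]=0;m[:,:315]=0;m[:,420:]=0
    P=blob(W,m,"lidgrip"); 
    crop(im,310,215,430,305,6,"lid_%d.png"%int(env.observe()["time_s"]*10))
def pot():
    im=cam("top");W=cloud(im);h,S,v=cv2.split(hsv(im));z=W[...,2];h=h.astype(int)
    br=(abs(h-20)<9)&(S>110)&(z>.085);br[:160]=0;br[210:]=0;br[:,:110]=0;br[:,215:]=0
    n,l,stt,c=cv2.connectedComponentsWithStats(br.astype(np.uint8)); p=[]
    for i in range(1,n): q=plane(im,*c[i],.1)*1000;p.append(q);print("brass",c[i],stt[i,4],np.round(q,1))
    m=(z>.074)&(z<.086); m[:150]=0;m[230:]=0;m[:,:125]=0;m[:,210:]=0
    P=W[m][:,:2]; r=least_squares(lambda p:np.hypot(P[:,0]-p[0],P[:,1]-p[1])-.083,[.618,.291],loss="soft_l1",f_scale=.003);print("pot",r.x)
    crop(im,110,150,220,232,7,"pot_%d.png"%int(env.observe()["time_s"]*10))
if __name__=="__main__": st();lid();pot();
E
python3 m.py; ls pics|tail -60|grep _
```

```text
time_s: 39.9
position: [0.4158, 0.0789, 0.1883]
tool_rot: [[-0.097, 0.995, 0.007], [0.995, 0.097, -0.001], [-0.001, 0.007, -1.0]]
ft_force: [0.4, 0.0, -1.3]
grip_width: 0.0448
t 39.9 pos [415.8  78.9 188.3] yx 95.58 yy 5.59 F [ 0.4  0.  -1.3] w 44.8 q [ -5.  11.  97.   0.  71. -11.]
lidgrip n 154 rect [ 430.2 -253.3] [16.5 63.1] 1.7 z [36.3 39.8 43.6]
brass [128.5 175.5] 6 [643.3 386.3 100. ]
brass [199.5 197.5] 4 [590.3 195.5 100. ]
pot [0.61582398 0.29397455]
lid_399.png
pot_400.png
```

View pics/lid_399.png

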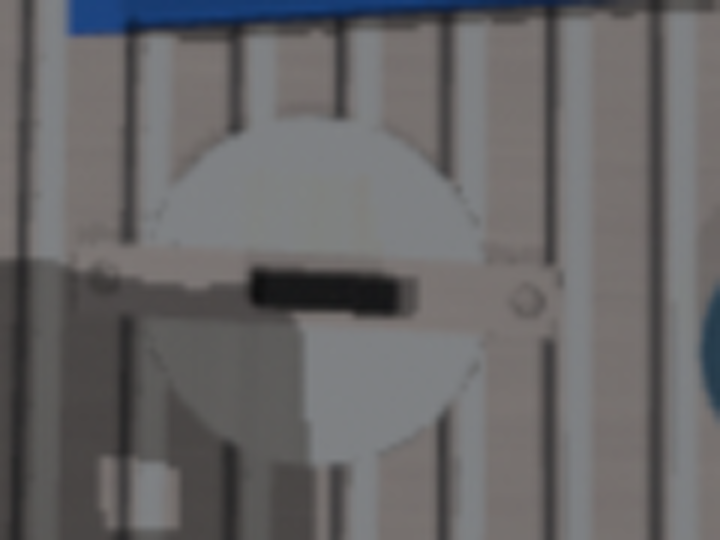

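View pics/pot_400.png

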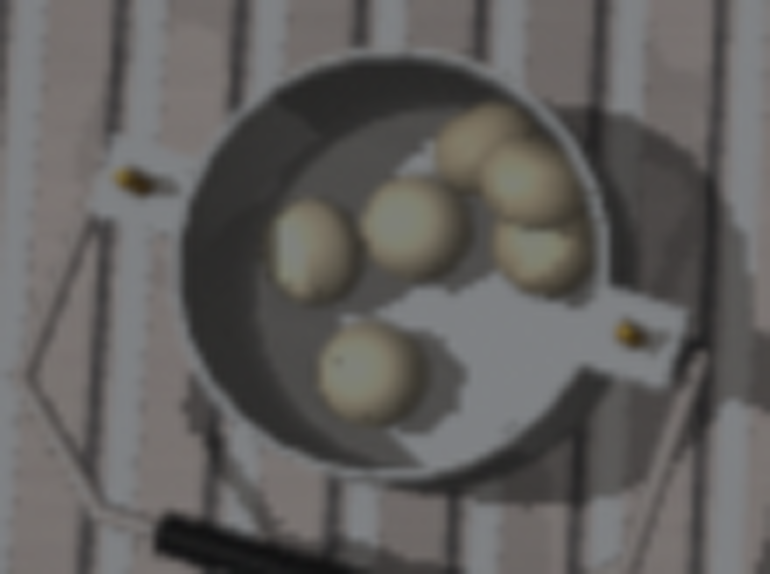

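Run:
```python
from h import *
im=cam("top")
a=plane(im,326.9,260.6,.006)*1000;b=plane(im,397.4,264.75,.006)*1000
print("lid",a,b,(a+b)/2,np.linalg.norm(a-b),np.degrees(np.arctan2(a[1]-b[1],a[0]-b[0])))
for z in (.1,.102):
    p=plane(im,127.9,175.4,z)*1000;q=plane(im,199.3,197.4,z)*1000
    print("pot",p,q,(p+q)/2,np.linalg.norm(p-q),np.degrees(np.arctan2(p[1]-q[1],p[0]-q[0])))
W=cloud(im);h,S,v=cv2.split(hsv(im));z=W[...,2]
# rim circle from image: outer bright contour via depth discontinuity
m=(z>.074)&(z<.086);m[:150]=0;m[230:]=0;m[:,:125]=0;m[:,205:]=0
P=W[m]; 
from scipy.optimize import least_squares
c=np.array([.617,.2915])
for _ in range(5):
    d=np.hypot(*(P[:,:2]-c).T); Q=P[abs(d-.083)<.006]
    r=least_squares(lambda p:np.hypot(Q[:,0]-p[0],Q[:,1]-p[1])-p[2],[*c,.083]);c=r.x[:2]
print(r.x,len(Q))
```

```text
lid [ 432.82052246 -153.54131465    6.        ] [ 427.13352652 -352.68057743    6.        ] [ 429.97702449 -253.11094604    6.        ] 199.22045052160945 88.36419837966898
pot [643.54791295 387.90340892 100.        ] [590.53868436 195.99779747 100.        ] [617.04329865 291.95060319 100.        ] 199.09229523260305 74.55848857340845
pot [643.20821448 387.12349726 102.        ] [590.29861319 195.57855955 102.        ] [616.75341383 291.3510284  102.        ] 198.71811460266272 74.55848857340851
[0.61898492 0.29259336 0.08296055] 363
```

```bash
python3 -m inch '50 -50 -3 0 1; 50 -105 -6 0 3; 50 -160 -9 0 5; 50 -215 -12 0 7; 50 -270 -15 0 7.2; 50 -320 -18 0 7.2; 50 -332 -18 0 7.2; 50 -332 -18 50 7.2; 50 -332 -18 100 7.2; 50 -332 -18 140 7.2'
python3 - <<'E'
from h import *
st()
im=cam("scene");crop(im,120,190,280,310,5,"s29.png")
E
```

```text
time_s: 41.3
position: [0.4279, -0.2515, 0.0427]
tool_rot: [[0.028, 1.0, -0.002], [1.0, -0.028, 0.003], [0.003, -0.002, -1.0]]
ft_force: [1.2, -1.5, -0.2]
grip_width: 0.0499
t 41.3 pos [ 427.9 -251.5   42.7] yx 88.41 yy -1.59 F [ 1.2 -1.5 -0.2] w 49.9 q [-44.  30.  98.   0.  53. -43.]
```

View pics/s29.png

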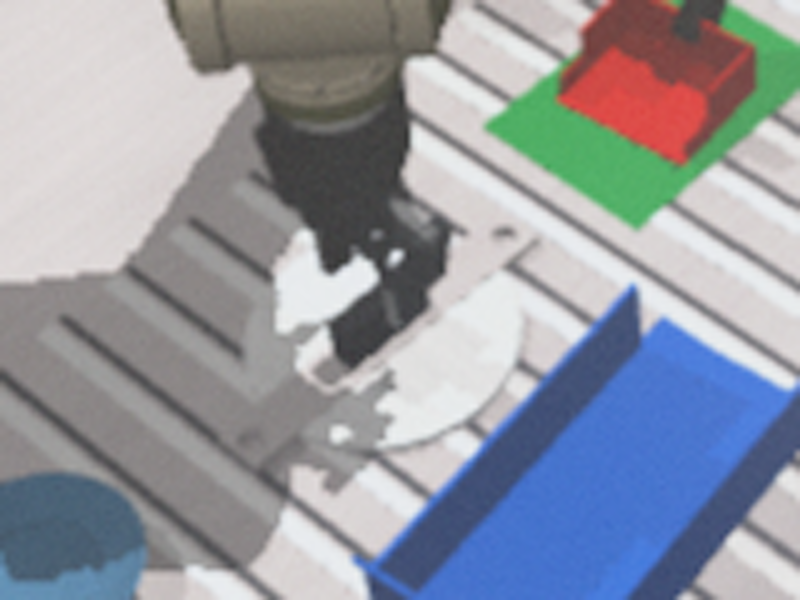

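```bash
python3 -m inch '50 0 0 20 0; 50 0 0 31 0; 50 0 0 31 0; 50 0 0 31 0; 8 0 0 31 0; 8 0 0 31 0; 8 0 0 31 0; 8 0 0 31 0; 8 0 0 31 0; 8 0 0 31 0' 80; python3 -m inch '8 0 0 0 0; 8 0 0 -30 0; 8 0 0 -80 0; 8 0 0 -130 0; 8 0 0 -140 0; 8 0 0 -140 0'
python3 - <<'E'
from h import *
st()
im=cam("scene");crop(im,120,160,280,280,5,"s30.png")
E
```

```text
time_s: 42.6
position: [0.4289, -0.2534, 0.015]
tool_rot: [[0.028, 1.0, 0.001], [1.0, -0.028, -0.001], [-0.001, 0.001, -1.0]]
ft_force: [-1.7, 0.9, 6.0]
grip_width: 0.0165
time_s: 43.35
position: [0.4285, -0.253, 0.154]
tool_rot: [[0.028, 1.0, -0.0], [1.0, -0.028, 0.0], [0.0, -0.0, -1.0]]
ft_force: [-0.6, -0.3, -3.8]
grip_width: 0.0166
t 43.35 pos [ 428.5 -253.   154. ] yx 88.38 yy -1.62 F [-0.6 -0.3 -3.8] w 16.6 q [-44.  21.  90.  -0.  69. -43.]
```

View pics/s30.png

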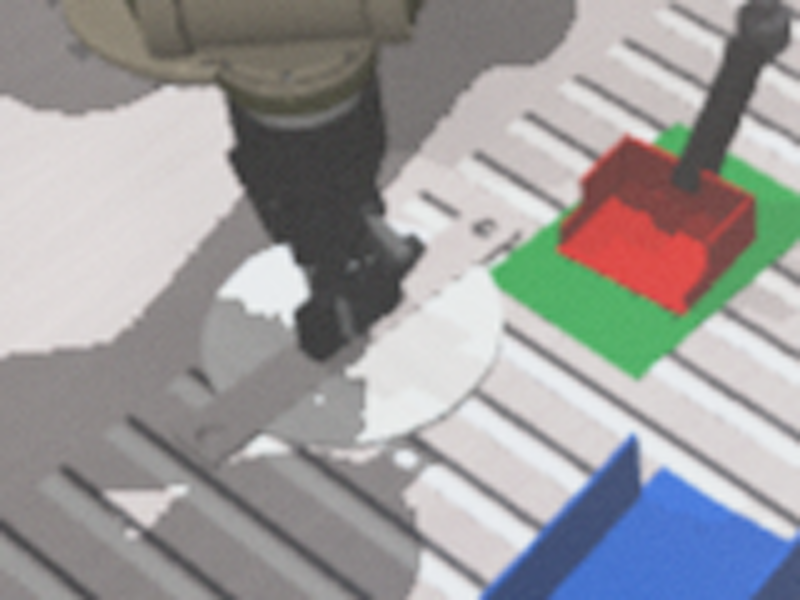

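```bash
python3 -m inch '8 15 5 0 0; 8 45 14 0 2; 8 90 28 0 4; 8 135 43 0 6; 8 180 57 0 8; 8 225 71 0 10; 8 270 85 0 12; 8 315 99 0 13; 8 360 114 0 13.9; 8 405 128 0 13.9'
python3 - <<'E'
from h import *
s=st();print(np.round(s["tool_rot"],4))
d=np.array([617.5,292,0])-np.array(s["position"])*1000
print("tool disp",np.array(s["tool_rot"]).T@d)
E
```

```text
time_s: 44.65
position: [0.5676, 0.1506, 0.1528]
tool_rot: [[0.267, 0.964, -0.003], [0.964, -0.267, -0.0], [-0.001, -0.003, -1.0]]
ft_force: [0.8, 0.6, -2.4]
grip_width: 0.0166
t 44.65 pos [567.6 150.6 152.8] yx 74.5 yy -15.5 F [ 0.8  0.6 -2.4] w 16.6 q [ 3. 29. 75.  0. 76. 19.]
[[ 2.673e-01  9.636e-01 -2.700e-03]
 [ 9.636e-01 -2.673e-01 -0.000e+00]
 [-8.000e-04 -2.600e-03 -1.000e+00]]
tool disp [149.73815415  10.65648867 152.67248703]
```

```bash
python3 -m inch '8 40 3 0 0; 8 75 6 0 0; 8 105 8 0 0; 8 128 9 0 0; 8 144 10 0 0; 8 151 10 0 0; 8 151 10 0 0; 8 151 10 0 0; 8 151 10 0 0'
python3 - <<'E'
from h import *
s=st();print(np.round(s["tool_rot"],4))
im=cam("top");crop(im,100,140,240,245,5,"t31.png")
im=cam("scene");crop(im,280,80,430,192,5,"s31.png")
E
```

```text
time_s: 45.78
position: [0.6181, 0.2903, 0.1544]
tool_rot: [[0.268, 0.963, -0.0], [0.963, -0.268, -0.0], [-0.0, -0.0, -1.0]]
ft_force: [0.4, 0.4, -2.6]
grip_width: 0.0165
t 45.77 pos [618.1 290.3 154.4] yx 74.44 yy -15.56 F [ 0.4  0.4 -2.6] w 16.5 q [15. 39. 57. -0. 84. 31.]
[[ 2.683e-01  9.633e-01 -1.000e-04]
 [ 9.633e-01 -2.683e-01 -1.000e-04]
 [-1.000e-04 -1.000e-04 -1.000e+00]]
```

View pics/t31.png

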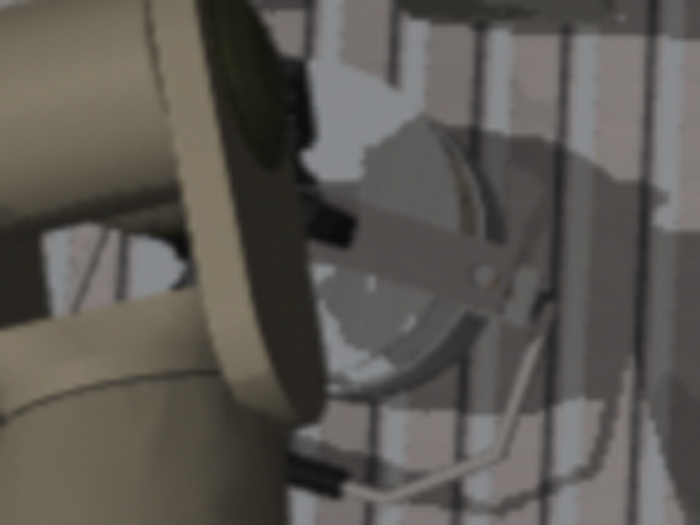

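View pics/s31.png

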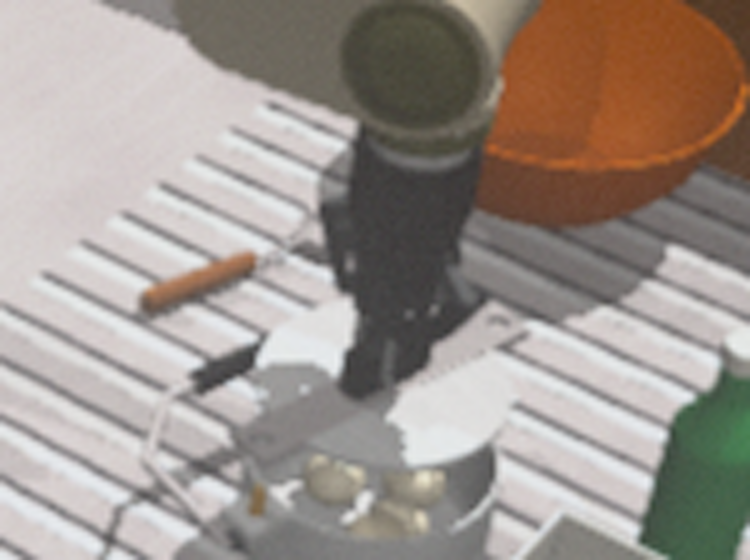

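Run:
```python
from h import *
im=cam("top")
for z in (.139,.145): print(plane(im,196.8,194.8,z)*1000)
# expected hole from TCP
s=env.observe();p=np.array(s["position"])*1000;R=np.array(s["tool_rot"]);print("exp holes",p-100*R[:,0],p+100*R[:,0])
sc=cam("scene")
for X in ([590.4,195.7,102],[643.3,387.3,102],[*(p-100*R[:,0])[:2],145],[*(p+100*R[:,0])[:2],145]):
    print("scene",np.round(proj(sc,np.array(X)/1000),1),"crop",np.round((np.array(proj(sc,np.array(X)/1000))-[280,80])*5+2))
```

```text
[592.31375786 194.49435024 139.        ]
[591.55575597 193.19758842 145.        ]
exp holes [591.40404398 194.14256224 154.4388628 ] [645.01126767 386.82433504 154.43917168]
scene [329.9 177.2] crop [252. 488.]
scene [375.9 154.2] crop [481. 373.]
scene [331.2 167.4] crop [258. 439.]
scene [378.3 144.3] crop [494. 324.]
```

```bash
python3 -m inch '8 1.4 -1.2 10 0; 8 1.4 -1.2 25 0; 8 1.4 -1.2 33 0; 8 1.4 -1.2 37 0; 8 1.4 -1.2 40 0; 8 1.4 -1.2 43 0; 8 1.4 -1.2 43 0'
python3 - <<'E'
from h import *
s=st();print(s["wrist_torque"])
im=cam("scene");crop(im,280,80,430,192,5,"s32.png")
im=cam("top");crop(im,100,140,240,245,5,"t32.png")
E
```

```text
time_s: 46.85
position: [0.6174, 0.2925, 0.1113]
tool_rot: [[0.268, 0.964, -0.0], [0.964, -0.268, -0.0], [-0.0, -0.0, -1.0]]
ft_force: [0.2, -0.4, -2.5]
grip_width: 0.0166
t 46.85 pos [617.4 292.5 111.3] yx 74.48 yy -15.52 F [ 0.2 -0.4 -2.5] w 16.6 q [15. 41. 61. -0. 79. 31.]
[-0.02866917 -0.03107352  0.00014983]
```

View pics/s32.png

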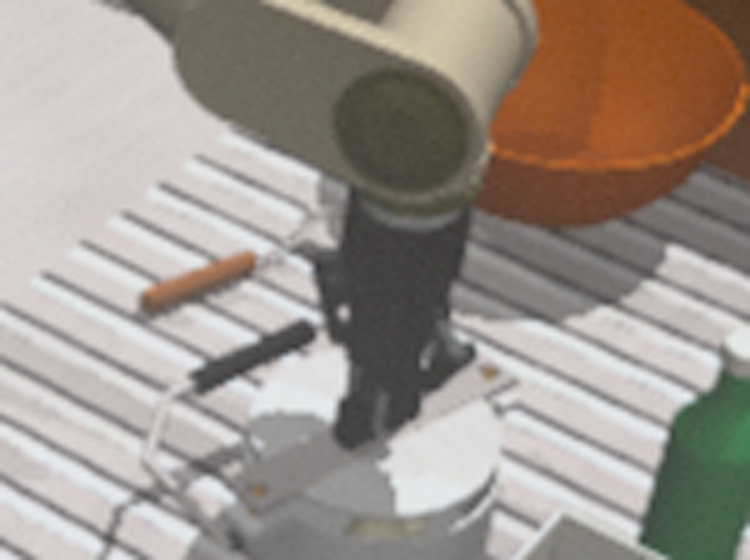

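View pics/t32.png

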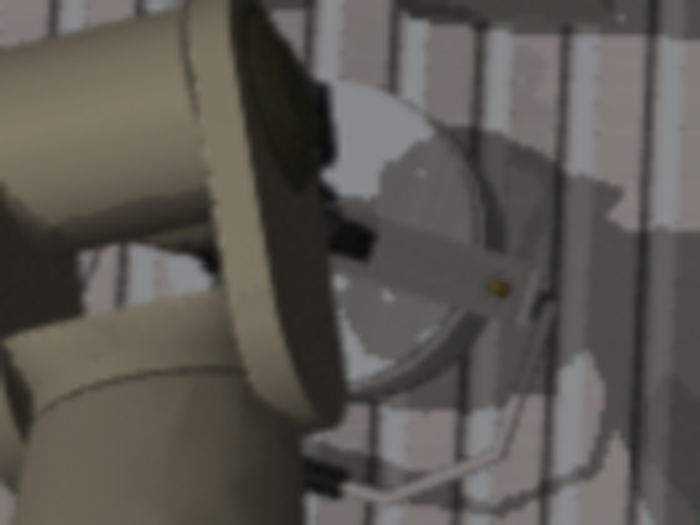

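Brass shows through both holes and there's no contact force. Lowering the rest of the way.

```bash
python3 -m inch '8 0 0 4 0; 8 0 0 8 0; 8 0 0 12 0; 8 0 0 15 0; 8 0 0 17 0; 8 0 0 17 0'
python3 - <<'E'
from h import *
s=st();print(s["wrist_torque"])
E
```

```text
time_s: 47.7
position: [0.6174, 0.2925, 0.0951]
tool_rot: [[0.268, 0.964, 0.001], [0.964, -0.268, 0.0], [0.0, 0.001, -1.0]]
ft_force: [-2.5, 0.1, 3.3]
grip_width: 0.0164
t 47.7 pos [617.4 292.5  95.1] yx 74.48 yy -15.52 F [-2.5  0.1  3.3] w 16.4 q [15. 41. 62. -0. 77. 31.]
[-0.20995294  0.48914549 -0.04290889]
```

```bash
python3 -m inch '14 0 0 0 0; 18 0 0 0 0; 40 0 0 0 0; 40 0 0 0 0; 45 0 0 -40 0; 45 0 0 -90 0; 45 0 -50 -110 0; 45 0 -100 -110 0; 45 0 -133 -110 0; 45 0 -133 -110 0'
python3 - <<'E'
from h import *
s=st()
im=cam("scene");crop(im,280,80,430,192,5,"s33.png")
im=cam("top");crop(im,90,140,230,245,5,"t33.png");W=cloud(im);h,S,v=cv2.split(hsv(im))
m=np.zeros(v.shape,bool);m[150:230,130:205]=1;z=W[...,2]
m&=(z>.07)&(z<.1)
P=W[m];P=P[np.hypot(P[:,0]-.6174,P[:,1]-.2925)<.075]
A=np.c_[P[:,:2]-[.6174,.2925],np.ones(len(P))];k=abs(P[:,2]-np.median(P[:,2]))<.006;c=np.linalg.lstsq(A[k],P[k,2],rcond=None)[0];print("lid top plane",c,k.sum())
m2=(v<70)&(z>.105)&(z<.135);m2[:150]=0;m2[215:]=0;m2[:,:120]=0;m2[:,210:]=0
blob(W,m2,"lidgrip")
E
```

```text
time_s: 48.95
position: [0.4876, 0.3288, 0.205]
tool_rot: [[0.266, 0.964, 0.0], [0.964, -0.266, 0.0], [0.0, 0.0, -1.0]]
ft_force: [0.3, -0.2, -0.2]
grip_width: 0.0452
t 48.95 pos [487.6 328.8 205. ] yx 74.6 yy -15.4 F [ 0.3 -0.2 -0.2] w 45.2 q [22. 27. 71.  0. 83. 38.]
lid top plane [ 4.81957163e-05 -3.49951759e-03  8.44487956e-02] 2212
lidgrip n 167 rect [617.5 291.4] [64.8 16.5] 74.5 z [114.1 118.5 122.5]
```

View pics/s33.png

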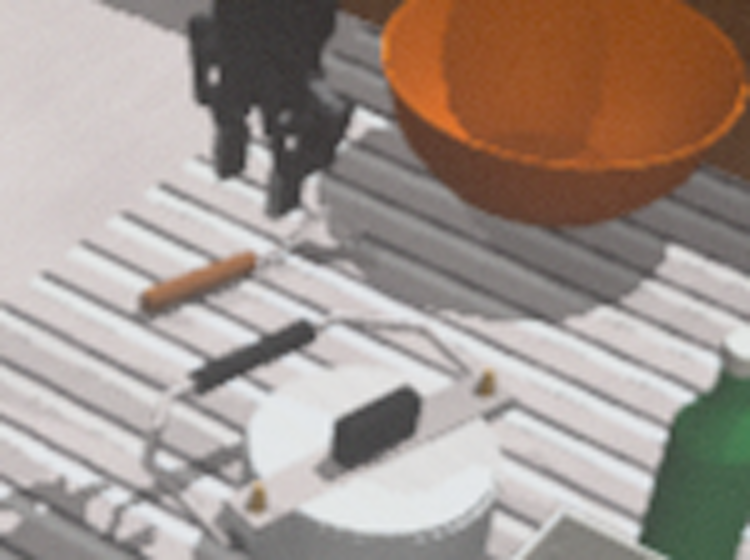

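View pics/t33.png

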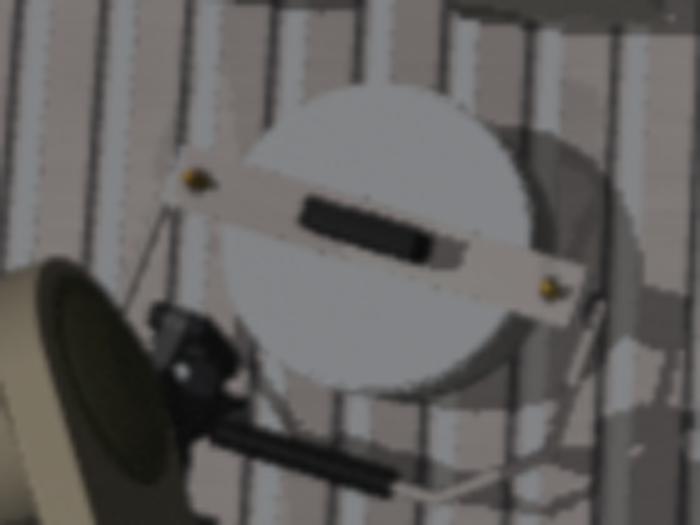

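The lid is flush (top plane 84.4 mm, tilt under 0.004, grip centred at (617.5,291.4), yaw 74.5°). Next is the bail.

```bash
python3 -m inch '32 0 10 0 0; 32 0 10 40 0; 32 0 10 90 0; 32 0 10 110 0; 32 0 10 110 0'
python3 - <<'E'
from h import *
s=st()
im=cam("scene");crop(im,280,90,400,180,6,"s34.png")
E
```

```text
time_s: 49.68
position: [0.4995, 0.3246, 0.0926]
tool_rot: [[0.269, 0.963, -0.003], [0.963, -0.269, -0.001], [-0.002, -0.002, -1.0]]
ft_force: [-0.0, -0.3, -0.4]
grip_width: 0.0318
t 49.67 pos [499.5 324.6  92.6] yx 74.41 yy -15.59 F [-0.  -0.3 -0.4] w 31.8 q [22. 34. 78. -0. 68. 37.]
```

View pics/s34.png

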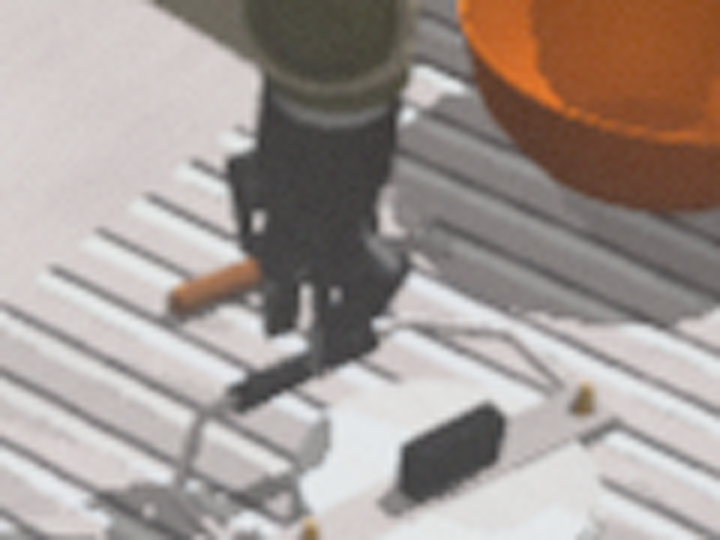

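```bash
python3 -m inch '32 0 0 15 0; 32 0 0 28 0; 32 0 0 35 0; 32 0 0 35 0; 10 0 0 35 0; 10 0 0 35 0; 10 0 0 35 0; 10 0 0 35 0; 10 0 0 35 0' 30
python3 - <<'E'
from h import *
s=st();p=np.array(s["position"])*1000;print("local",(p[0]-617.3)*.9636-(p[1]-292)*.267)
E
```

```text
time_s: 50.85
position: [0.4979, 0.3258, 0.0595]
tool_rot: [[0.267, 0.964, -0.002], [0.964, -0.267, 0.0], [-0.0, -0.002, -1.0]]
ft_force: [-4.8, 2.4, 0.0]
grip_width: 0.0166
t 50.85 pos [497.9 325.8  59.5] yx 74.49 yy -15.51 F [-4.8  2.4  0. ] w 16.6 q [22. 36. 80.  0. 64. 37.]
local -124.02548454400205
```

```bash
python3 -m inch '10 2.5 2 -14 0; 10 0 7 -30 0; 10 0 22 -59 0; 10 0 44 -83 0; 10 0 58 -92 0; 10 0 71 -100 0; 10 0 85 -105 0; 10 0 98 -109 0; 10 0 112 -111.5 0; 10 0 124 -112 0'; python3 -m inch '10 0 0 0 0; 10 0 0 0 0; 10 0 0 0 0'
python3 - <<'E'
from h import *
s=st();p=np.array(s["position"])*1000;print("local",(p[0]-617.3)*.9636-(p[1]-292)*.267)
im=cam("scene");crop(im,280,60,430,172,5,"s35.png")
E
```

```text
time_s: 52.1
position: [0.6186, 0.2924, 0.1728]
tool_rot: [[0.267, 0.964, 0.001], [0.964, -0.267, 0.001], [0.001, 0.0, -1.0]]
ft_force: [-3.9, 2.1, -0.2]
grip_width: 0.0163
time_s: 52.48
position: [0.6194, 0.2922, 0.1724]
tool_rot: [[0.268, 0.963, 0.004], [0.963, -0.268, 0.0], [0.001, 0.004, -1.0]]
ft_force: [1.4, 0.2, 5.6]
grip_width: 0.0168
t 52.48 pos [619.4 292.2 172.4] yx 74.47 yy -15.53 F [1.4 0.2 5.6] w 16.8 q [15. 38. 56. -0. 86. 31.]
local 1.9478071865246087
```

View pics/s35.png

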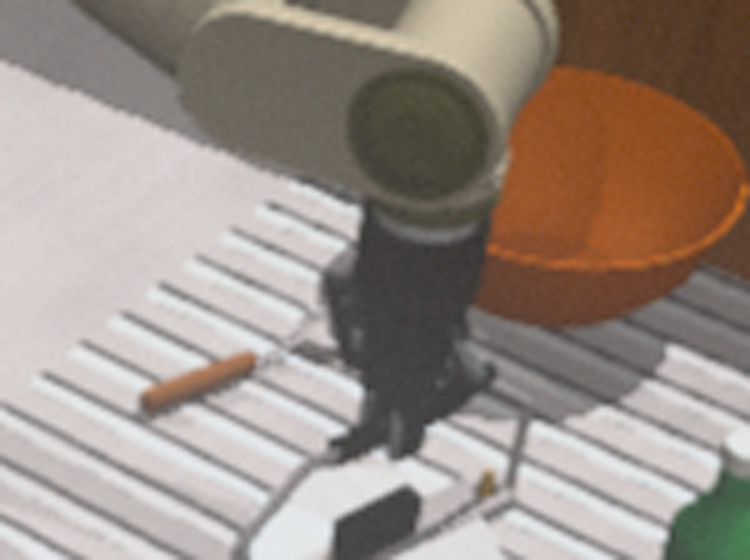

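```bash
python3 -m inch '20 0 0 0 0; 36 0 0 0 0; 36 0 0 0 0; 36 0 0 -25 0; 36 0 0 -60 0; 36 0 0 -85 0; 36 -40 0 -85 0; 36 -100 -20 -85 0; 36 -160 -60 -85 0; 36 -215 -100 -85 0'; python3 -m inch '36 0 0 0 0; 36 0 0 0 0'
python3 - <<'E'
from h import *
s=st()
im=cam("scene");crop(im,180,60,430,247,3,"s36.png")
im=cam("top");crop(im,90,120,330,300,3,"t36.png");W=cloud(im);h,S,v=cv2.split(hsv(im));z=W[...,2]
m=(v<70)&(z>.15)&(z<.21);m[:150]=0;m[230:]=0;m[:,:100]=0;m[:,200:]=0
P=blob(W,m,"bail");
c=P.mean(0)*1000;print(c,"local x",(c[0]-617.3)*.9636-(c[1]-292)*.267)
k=np.zeros(v.shape,bool);k[150:230,130:205]=1
k&=(z>.07)&(z<.1)
Q=W[k];Q=Q[np.hypot(Q[:,0]-.6174,Q[:,1]-.2925)<.075]
A=np.c_[Q[:,:2]-[.6174,.2925],np.ones(len(Q))];kk=abs(Q[:,2]-np.median(Q[:,2]))<.006;print("lid plane",np.linalg.lstsq(A[kk],Q[kk,2],rcond=None)[0])
m2=(v<70)&(z>.105)&(z<.135);m2[:150]=0;m2[215:]=0;m2[:,:120]=0;m2[:,210:]=0
blob(W,m2,"lidgrip")
r=((h<6)|(h>174))&(S>150);r[:,:100]=0;blob(W,r,"red");
hh=h.astype(int);g=(abs(hh-62)<14)&(S>120)&(v>60); g[:220]=0;blob(W,g,"mat",-.01,.006)
E
```

```text
time_s: 53.78
position: [0.4752, 0.1204, 0.2562]
tool_rot: [[0.268, 0.963, 0.0], [0.963, -0.268, -0.0], [-0.0, 0.0, -1.0]]
ft_force: [0.1, 0.1, 0.1]
grip_width: 0.036
time_s: 54.02
position: [0.4774, 0.1217, 0.2568]
tool_rot: [[0.268, 0.963, 0.001], [0.963, -0.268, 0.0], [0.0, 0.001, -1.0]]
ft_force: [-0.1, -0.2, 0.7]
grip_width: 0.036
t 54.02 pos [477.4 121.7 256.8] yx 74.46 yy -15.54 F [-0.1 -0.2  0.7] w 36.0 q [ 1. 15. 80.  0. 85. 16.]
bail n 295 rect [611.9 264.5] [158.9  16.7] 74.3 z [190.8 195.9 199.1]
[618.90129244 290.64372076 195.2164259 ] local x 1.9051319547518561
lid plane [-0.00018439 -0.00172096  0.08451748]
lidgrip n 81 rect [603.4 246. ] [154.1  10.5] 78.2 z [106.4 118.7 122.9]
red n 987 rect [421.7  -1.3] [98.  78.2] 5.4 z [-1.2  2.7 30.2]
mat n 1708 rect [421.7   0.8] [185.6 133.2] 89.2 z [-3.2  0.6  4. ]
```

View pics/s36.png

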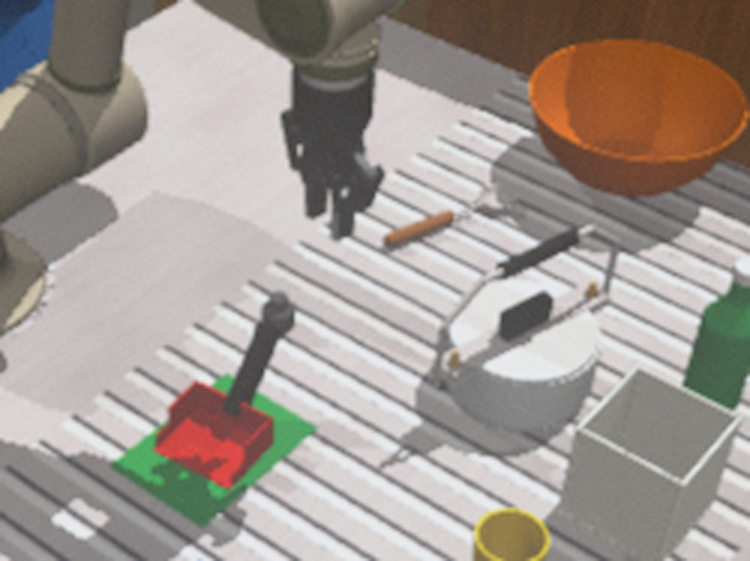

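View pics/t36.png

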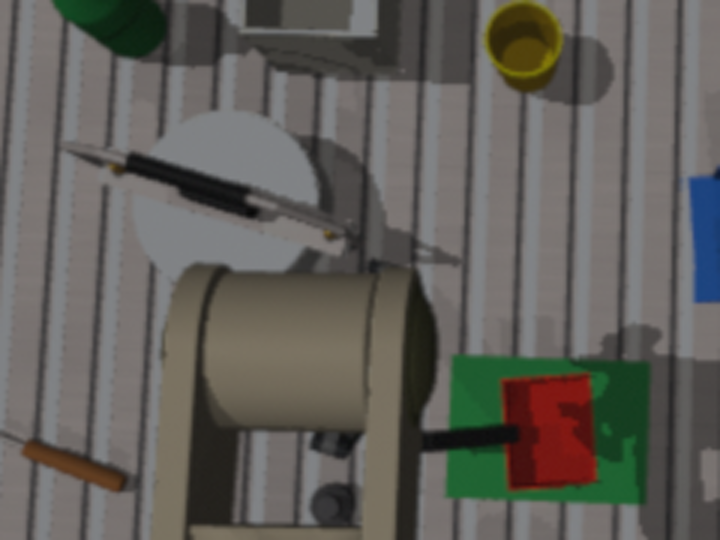

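Run:
```python
from h import *
env.close_job(); st()
```

```text
the job is handed in; nothing more can be done
the job is handed in; nothing more can be done
```

The job is done and handed in at about 54 s of the 210 s allowed. No verdict came back, so the result rests on my own checks.

I folded the handle down toward the robot and carried the six potatoes over in two scoop loads (four, then two). Loosening the grip let the scoop tip into the pot. I then laid the scoop back on its mat, lowered the lid over both pins and swung the handle upright.

**Last checks before handing in:**
- **Potatoes:** all six were in the pot in the last picture before the lid went on. One lay on top of two others, with its top at about 75 mm against the 80 mm rim, so the margin is small.
- **Lid:** flush on the rim. Its top plane read 84.5 mm against 85 mm nominal, with tilt under 0.004 rad, and both pins showed through the holes.
- **Handle:** upright, with its grip within about 2 mm of directly over the hinge (roughly 1°).
- **Scoop:** flat on the mat. From the last picture I work out its centre about 10–15 mm from the mat's centre.
- **Robot and bystanders:** the arm was clear of everything at the end. The cup, spoon and steam weight looked unmoved. The saucer was not in the last pictures, but the arm went no closer to it than the lid's starting place.

**What didn't go as planned or disagreed:**
- While I was leveling the scoop after the first load, the handle slipped 26 mm in the grip, so I regrasped it.
- The pot-centre estimates from the cameras differed by 2–3 mm. The lid still went on without force.

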